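# Settle the plankton bottle and put the pond samples away in the drawer

### The arm

A 6-joint arm with a two-finger parallel gripper is mounted at the origin on the work surface. World frame = base frame: x ahead of the robot, y to its left, z up, the work surface at z = 0. Lengths are in m, angles in rad, forces in N, time in s.
With the tool pointing down it reaches from about 0.25 to 0.775 m from the base axis. Payload 4 kg.
Tool frame: the origin (TCP) lies midway between the tips of the shut fingers; the grasp point (between the pads) lies robot.tcp_to_grasp behind it (robot.tcp_to_grasp is the distance from the TCP to the grasp point, in m); y points along the fingers, x is the direction in which the jaws open and shut, and the axes are right-handed (so a half turn about y gives the same grasp; the last joint's range is limited). The gripper opens to 94 mm and grips with 3 to 60 N. Pads are 16 mm wide; open, the fingers measure 119 mm over their backs; the gripper's body (75 mm by 177 mm) begins 78 mm behind the grasp point.
Start: joints at [1.217, 0.087, 1.371, -0, 1.684, -0.103], TCP at [0.137, 0.533, 0.206] pointing down, gripper open.
Joint ranges: [-3.1, 3.1], [-0.76, 2.03], [0.27, 2.55], [-1.08, 4.22], [0.17, 2.65], [-2.57, 2.57]. Speed limits (rad/s): [2.79, 2.79, 3.14, 3.14, 3.14, 3.14].

### API

Orientations are given as [roll, pitch, yaw] about the fixed x, y, z axes, in that order (R = Rz(yaw) Ry(pitch) Rx(roll)).
In Python, from bench import robot gives the robot as it stands.
- The arm moves only by the tool arm_command, never from a script. Its argument "series" is text: rows parted by semicolons, each of 7 numbers parted by spaces: the turn, a rotation vector about the tool's x, y, z in rad, then the shift along the tool's x, y, z in m, then the finger opening in m, from 0 to 0.094. A call has 1 to 12 rows; each row shifts and turns the pose as measured when the row begins, along the tool's axes as they then stand; what a row does not reach is not made up. A row lasts 1/10 s, in which the tool goes at most 50 mm and 8.59 degrees, less where a joint would pass 70% of its speed; a pose out of reach is approached as far as the arm can. A call with a gripper value outside its range is refused whole. The fingers move at their own pace and stop on an object; the grip force is fixed at half the most. Time passes only in rows, so rows that do not move let the fingers close. It gives the time, the measured TCP pose, the force and the opening at its end, in the units of the state.
- robot.get_obs(): the state, without advancing time (a new reading comes with each control period).
- robot.snapshot(name): name is "scene" or "top"; returns the picture (384x512x3 uint8, blue, green, red); there is no depth.
- robot.camera_params(name): a dict with "fx", "fy", "cx", "cy" (pixels), "extrinsics" (4x4, takes a point from camera to world coordinates). Camera axes: x right, y up, looking along -z (the intrinsics and any distortion apply to the point x, -y, -z); pixel columns grow to the right and rows downward; lengths in m; the calibration is good to about 2 mm. A picture is of the moment at which its call begins. camera_params takes no time and is no camera call.
- robot.close_job(): hands the job in, once; it reports no verdict.
Trained networks look in the newest picture that a camera, given by its name, has taken for a name from the list of things; names that differ only in an ending like _2 or _b are one class to them, and where a whole thing is asked for, a point or a joint stands for the part that bears it (a point fixed in the world has none). Each returns a list of dicts, best first, with "score" (0 to 1); they miss things now and then, are a little off and sometimes report something else, mostly with a low value. They report only what shows in the picture. A call takes as long as a camera call. They do not tell look-alikes from the thing itself.
- robot.spot_in(camera, target): "centre" ([x, y, z] in m, in the coordinates of the camera as it stood for that picture, good to about 4 mm: the middle of the surface that is visible of it).
The state is a dict: "time": time; "joint_positions": joint angles; "qvel": joint speeds; "joint_torque": joint torques, N m; "tool_pos": TCP position; "ee_rot": TCP orientation; "wrist_force": force on the tool from outside, world axes, zero at the start; "wrist_torque": the same for the moment, N m; "width": finger opening in m.
Only numpy, scipy, OpenCV 4.12 (cv2) and the standard library are available. Lean on these libraries where they do the work, as an engineer would, in place of code of your own. Each camera call takes 0.05 s, during which the arm holds its last target.

### The job

Put this pond-dipping session's samples away. First mix the tall amber sample bottle by turning it right upside down, and stand it upright again in the small empty white tray; only then pull the top drawer of the bench cabinet out to its stop, stand every small lidded sample pot upright on the drawer's floor, and push the drawer fully shut. Leave the open cup, the glass dish and the hand lens where they are.

Things in the scene. Friction and masses are not known exactly. Their poses are not given: they have to be found in the camera images.
- bottle: tall amber glass bottle with a black cap: straight cylinder 60 mm across up to 145 mm, shoulder, cap 42 mm across, 190 mm tall in all, 0.35 kg, standing on the bench. Origin: centre of its underside, z up through the cap. Good grip: across the body, 70 to 130 mm above the underside, from the side or tilted
- tray_in (a point): centre of the inner floor of the small empty white tray in which the bottle must end (outside 160 mm along its x, 180 mm along its y, 25 mm tall, walls and floor 5 mm; fixed to the bench). z up. The larger white tray with stones in it, at the back, is not meant
- cab_drawer0 (a joint): how far the top drawer of the two-drawer bench cabinet is pulled out, m: 0 shut, 0.190 at its stop. The cabinet is 270 mm deep, 280 mm wide, 214 mm tall, fixed; its drawers slide out towards the robot
- cab_drawer0_handle (a point): middle of the top drawer's handle: a horizontal round bar along the cabinet's y, 120 mm long, 35 mm in front of the drawer front's outer face, 176 mm above the bench, 38 mm below the cabinet's top. Axes: those of the cabinet (-x points the way the drawer comes out, z up). Moves with the drawer
- drawer_floor (a point): point on the top drawer's floor (upper face, 117 mm above the bench) at the inner side of its front panel, halfway across; axes as the cabinet's, moves with the drawer. Inside, the drawer runs from x = 0 to 0.225, y = -0.119 to 0.119; walls rise 75 mm over the floor, the front panel 86 mm. With the drawer at its stop, x = 0 to 0.18 stands clear of the cabinet
- pot1: sample pot 1: frosted plastic cylinder 60 mm across with a plain screw lid (62 mm across, 17 mm tall) on top, 75 mm tall in all, about 0.12 kg, standing on the bench. May be absent. Origin: centre of its underside, z up through the lid. Good grip: across the lid, 64 mm above the underside
- pot2: sample pot 2: frosted plastic cylinder 60 mm across with a plain screw lid (62 mm across, 17 mm tall) on top, 75 mm tall in all, about 0.12 kg, standing on the bench. May be absent. Origin: centre of its underside, z up through the lid. Good grip: across the lid, 64 mm above the underside
- pot3: sample pot 3: frosted plastic cylinder 60 mm across with a plain screw lid (62 mm across, 17 mm tall) on top, 75 mm tall in all, about 0.12 kg, standing on the bench. May be absent. Origin: centre of its underside, z up through the lid. Good grip: across the lid, 64 mm above the underside
- pot4: sample pot 4: frosted plastic cylinder 60 mm across with a plain screw lid (62 mm across, 17 mm tall) on top, 75 mm tall in all, about 0.12 kg, standing on the bench. May be absent. Origin: centre of its underside, z up through the lid. Good grip: across the lid, 64 mm above the underside
- cup: bystander: open clear plastic cup without a lid, 62 mm across the rim, 75 mm tall, standing among the pots. Origin: centre of its underside. To be left alone
- dish: bystander: flat open glass dish 90 mm across, 15 mm tall. Origin: centre of its underside. To be left alone
- lens: bystander: hand lens lying on the bench, ring 82 mm across, 12 mm thick, handle along its x to 136 mm from the ring's centre. Origin: under the ring's centre. To be left alone
Not all that is in view belongs to the job. Leave any black or pink look-alike of the pot2 alone.

How it is judged:
On the way, in this order (a step that is already met when the one before it is completed fails the run):
1. the amber bottle has been turned upside down (its axis more than 120 degrees from upright) (angle between bottle's own z axis and vertical above 2.1 rad), for 0.2 s.
2. the bottle stands upright on the floor of the small white tray, released (x of bottle in the frame of tray_in between -0.05 and 0.05 m and y of bottle in the frame of tray_in between -0.06 and 0.06 m and z of bottle in the frame of tray_in between -0.006 and 0.008 m and angle between bottle's own z axis and vertical below 0.12 rad and linear speed of bottle below 0.03 m/s and contact force between the fingers and bottle below 0.3 N), for 0.2 s.
3. the top drawer has been pulled out to its stop (within 6 mm) (value of joint cab_drawer0 above 0.184 m), for 0.2 s.
4. every lidded pot stands upright on the drawer's floor (x of pot1 in the frame of drawer_floor between 0.0255 and 0.1995 m and y of pot1 in the frame of drawer_floor between -0.1 and 0.1 m and z of pot1 in the frame of drawer_floor between -0.006 and 0.008 m and angle between each of pot1, pot2, pot3, pot4's own z axis and vertical below 0.12 rad and x of pot2 in the frame of drawer_floor between 0.0255 and 0.1995 m and y of pot2 in the frame of drawer_floor between -0.1 and 0.1 m and z of pot2 in the frame of drawer_floor between -0.006 and 0.008 m and x of pot3 in the frame of drawer_floor between 0.0255 and 0.1995 m and y of pot3 in the frame of drawer_floor between -0.1 and 0.1 m and z of pot3 in the frame of drawer_floor between -0.006 and 0.008 m and x of pot4 in the frame of drawer_floor between 0.0255 and 0.1995 m and y of pot4 in the frame of drawer_floor between -0.1 and 0.1 m and z of pot4 in the frame of drawer_floor between -0.006 and 0.008 m), for 0.2 s.
At the end, for the whole second after the job is handed in: the bottle stands upright (within 7 degrees) at rest on the floor of the small white tray; every pot present stands upright (within 7 degrees) at rest on the top drawer's floor; the drawer is shut to within 6 mm (all of step 2 and all of step 4 and linear speed of each of pot1, pot2, pot3, pot4 below 0.03 m/s and value of joint cab_drawer0 below 0.006 m); the robot touches nothing.
It fails at once if the open cup, the glass dish or the hand lens is pushed more than 6 cm, or the cup is tipped over (distance of any of cup, dish, lens from where it was at the start of the episode above 0.06 m or angle between cup's own z axis and vertical above 0.8 rad).
Of pot1, pot2, pot3, pot4 only 2 to 4 are there at a start; the rules pass over those that are not, and their reading is None.
At some moment in a run one of pot1, pot2, pot3, pot4 may be knocked a few centimetres aside while the robot is not near it.
It also fails if it takes over 210 s, if anything falls off the work surface, if the arm or the gripper's body presses on something with over 40 N, if the wrist force passes 120 N, or if a joint passes its speed limit or range.

## Working session

There is one attempt and no reset: what is moved stays moved. The work goes in short steps, Python scripts to look and compute and a tool call to move; the robot and the scene stay as the last step left them, time stands still between calls to the robot, and variables do not carry over. Pictures are saved under pics/ and viewed, and the job is handed in when it is done.

Besides the shell and the picture viewer there is one more tool, called after "Request:" in YAML: its name, and indented under it one key for each argument. arm_command: Moves the arm, as the interface text tells. Its arguments: {"type":"object","properties":{"series":{"type":"string"}},"required":["series"]}

```bash
ls; mkdir -p pics; python3 - <<'E'
from bench import robot
import cv2
print(robot.get_obs()); print(robot.tcp_to_grasp)
for c in ("scene","top"):
    im=robot.snapshot(c); cv2.imwrite(f"pics/{c}0.png",im); p=robot.camera_params(c); print(c,p)
    for n in ("bottle","tray_in","cab_drawer0_handle","drawer_floor","pot1","pot2","cup","dish","lens","cab_drawer0"):
        try:
            r=robot.spot_in(c,n)
        except Exception as e: print(n,e); continue
        import numpy as np
        E=np.array(p["extrinsics"])
        for d in r: print(n,round(d["score"],2),(E@np.r_[d["centre"],1])[:3].round(3))
E
```

```text
pics
{'time': 0.0, 'joint_positions': array([ 1.21693551e+00,  8.79551081e-02,  1.37221747e+00, -2.83118363e-05,
        1.68360646e+00, -1.03110294e-01]), 'qvel': array([-0.00148731, -0.00064677, -0.00103396, -0.0020968 ,  0.00108529,
        0.00180286]), 'joint_torque': array([-2.02814390e-04, -3.40168619e+01, -3.02425933e+01,  7.17417081e-02,
        3.27511621e-02, -1.72680684e-04]), 'tool_pos': array([0.13630295, 0.53228371, 0.20432279]), 'ee_rot': array([-1.57059928,  0.00217767,  1.32004286]), 'wrist_force': array([-0.11747835, -0.41511097, -0.48537849]), 'wrist_torque': array([-0.03223823, -0.01560475, -0.00748593]), 'width': 0.09393258695436095}
0.0188
scene {'fx': 354.82394131029474, 'fy': 354.82394131029474, 'cx': 254.25059214023736, 'cy': 194.4784240132596, 'extrinsics': array([[ 1.73258055e-02, -5.55136307e-01,  8.31578918e-01,
         1.47004980e+00],
       [ 9.99849004e-01,  1.07311076e-02, -1.36679293e-02,
        -2.58298768e-02],
       [-1.33619903e-03,  8.31690161e-01,  5.55238409e-01,
         7.80275248e-01],
       [ 0.00000000e+00,  0.00000000e+00,  0.00000
[... 1083 characters left out ...]
,  0.99018659,  1.19988471],
       [ 0.        ,  0.        ,  0.        ,  1.        ]])}
bottle 0.83 [ 0.613 -0.042  0.152]
tray_in 0.61 [ 0.607 -0.399  0.007]
cab_drawer0_handle 0.97 [0.639 0.241 0.181]
drawer_floor 0.82 [0.637 0.239 0.184]
pot1 0.85 [ 0.43  -0.39   0.078]
pot1 0.84 [ 0.302 -0.379  0.074]
pot1 0.75 [ 0.446 -0.493  0.077]
pot1 0.7 [ 0.36  -0.538  0.074]
pot1 0.68 [ 0.537 -0.141  0.072]
pot2 0.85 [ 0.43  -0.39   0.078]
pot2 0.84 [ 0.302 -0.379  0.074]
pot2 0.75 [ 0.446 -0.493  0.077]
pot2 0.7 [ 0.36  -0.538  0.074]
pot2 0.68 [ 0.537 -0.141  0.072]
cup 0.78 [ 0.428 -0.31   0.035]
dish 0.7 [0.507 0.492 0.005]
lens 0.93 [0.391 0.152 0.007]
cab_drawer0 0.88 [0.638 0.245 0.181]
```

View pics/scene0.png

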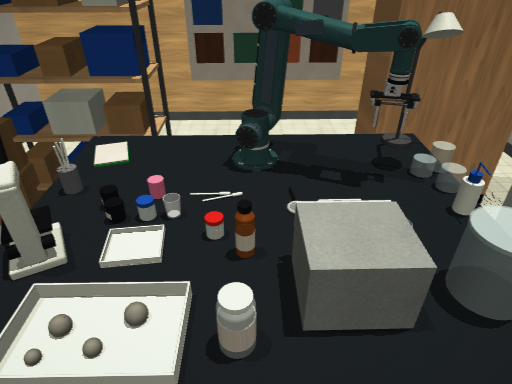

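View pics/top0.png

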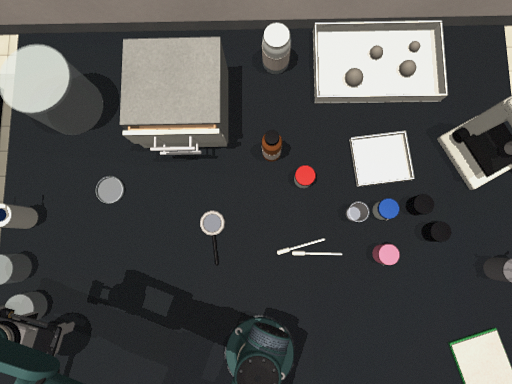

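```bash
python3 - <<'E'
import cv2,numpy as np
s=cv2.imread("pics/scene0.png"); t=cv2.imread("pics/top0.png")
z=lambda im,x,y,w,h,k: cv2.resize(im[y:y+h,x:x+w],None,fx=k,fy=k,interpolation=cv2.INTER_CUBIC)
cv2.imwrite("pics/z1.png",z(s,372,60,140,150,4)); cv2.imwrite("pics/z2.png",z(t,100,30,140,140,4))
cv2.imwrite("pics/z3.png",z(t,230,100,200,150,4)); cv2.imwrite("pics/z4.png",z(s,90,150,180,120,4)); cv2.imwrite("pics/z5.png",z(t,0,160,130,180,3))
E
```

```text
(no output)
```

View pics/z1.png

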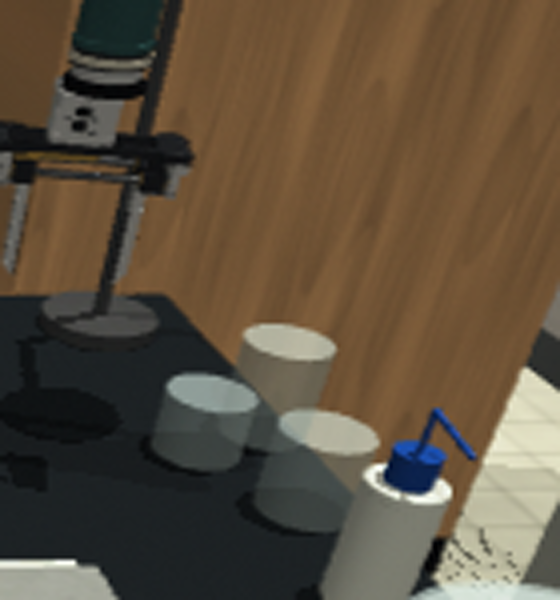

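View pics/z2.png

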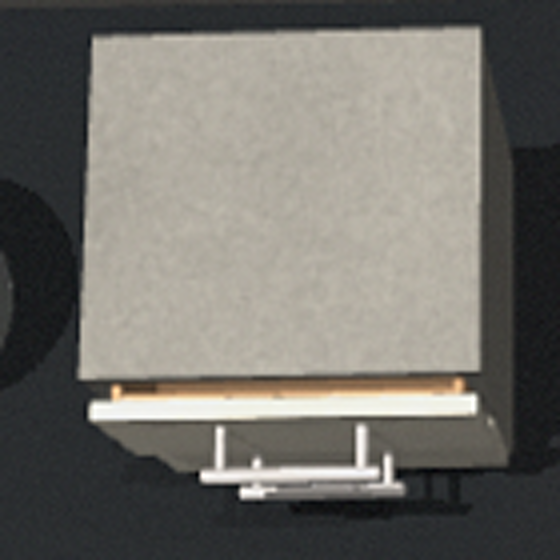

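View pics/z3.png

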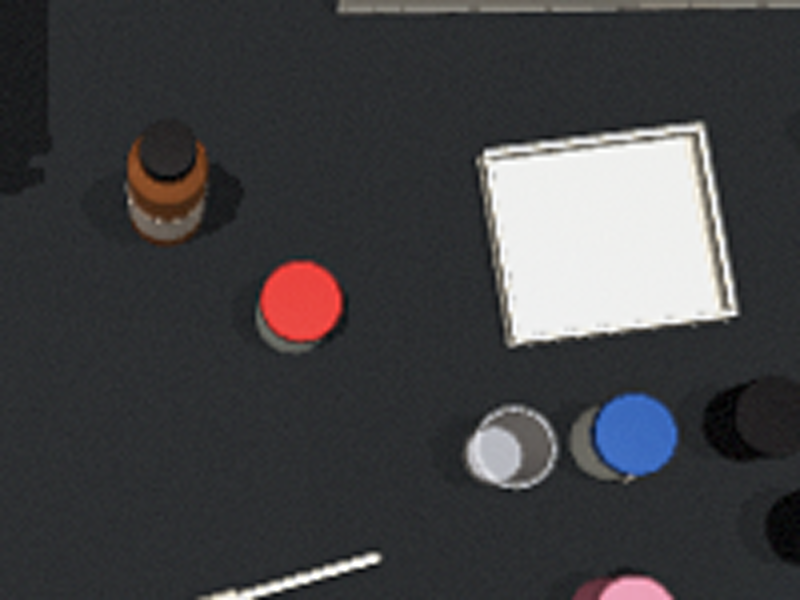

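View pics/z4.png

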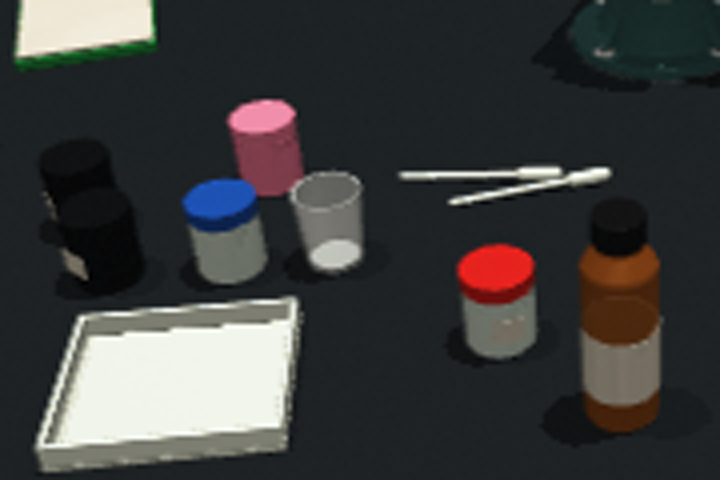

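View pics/z5.png

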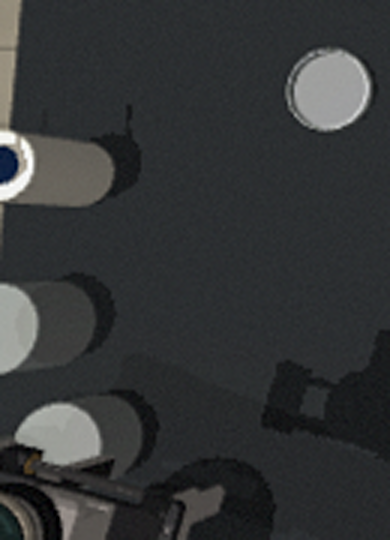

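```bash
cat > h.py <<'E'
import numpy as np,cv2
from scipy.spatial.transform import Rotation as Ro
def pix(p,uv,z):
    E=np.array(p["extrinsics"]); d=E[:3,:3]@np.array([(uv[0]-p["cx"])/p["fx"],-(uv[1]-p["cy"])/p["fy"],-1.0])
    o=E[:3,3]; return o+d*(z-o[2])/d[2]
def proj(p,P):
    E=np.array(p["extrinsics"]); c=E[:3,:3].T@(np.array(P)-E[:3,3]); return np.array([p["cx"]+p["fx"]*c[0]/-c[2],p["cy"]-p["fy"]*c[1]/-c[2]])
E
python3 - <<'E'
from bench import robot
from h import *
p=robot.camera_params("top"); s=robot.camera_params("scene"); print("dist" , [k for k in p])
P=lambda n,u,z:print(n,pix(p,u,z).round(4))
P("cap",(272,137.5),.19);P("red",(305.25,175.5),.075);P("blue",(389,208.5),.075)
for u in ((480,155),(703,127),(735,315),(511,345)): P("tray",(230+u[0]/4,100+u[1]/4),.025)
for u in ((92,36),(480,28),(480,370),(80,380)): P("cab",(100+u[0]/4,30+u[1]/4),.214)
for u in ((200,477),(380,473)): P("handle",(100+u[0]/4,30+u[1]/4),.176)
for u in ((88,405),(477,397)): P("frontpanel top",(100+u[0]/4,30+u[1]/4),.203)
# scene checks
S=lambda n,u,z:print(n,pix(s,u,z).round(4))
S("capS",(90+619/4,150+212/4),.19);S("redS",(90+496/4,150+265/4),.075);S("blueS",(90+221/4,150+200/4),.075)
for u in ((297,298),(80,318),(40,448),(287,430)): S("trayS",(90+u[0]/4,150+u[1]/4),.025)
print("cab S corners"); 
for u in ((294,204),(401,200),(428,266),(303,275)): S("c",u,.214)
for n,u in (("j1",(423,158)),("j2",(443,145)),("j3",(450,168))): S(n,u,.09)
E
```

```text
dist ['fx', 'fy', 'cx', 'cy', 'extrinsics']
cap [ 0.6276 -0.0446  0.19  ]
red [ 0.5389 -0.1471  0.075 ]
blue [ 0.4345 -0.398   0.075 ]
tray [ 0.668  -0.3005  0.025 ]
tray [ 0.6891 -0.4821  0.025 ]
tray [ 0.5337 -0.498   0.025 ]
tray [ 0.5113 -0.3189  0.025 ]
cab [0.919  0.3817 0.214 ]
cab [0.9197 0.1014 0.214 ]
cab [0.6654 0.0993 0.214 ]
cab [0.6622 0.3787 0.214 ]
handle [0.6017 0.3046 0.176 ]
handle [0.603  0.1754 0.176 ]
frontpanel top [0.6476 0.3767 0.203 ]
frontpanel top [0.6496 0.1028 0.203 ]
capS [ 0.6298 -0.0395  0.19  ]
redS [ 0.5398 -0.1427  0.075 ]
blueS [ 0.4412 -0.3906  0.075 ]
trayS [ 0.517  -0.3168  0.025 ]
trayS [ 0.5404 -0.493   0.025 ]
trayS [ 0.693 -0.474  0.025]
trayS [ 0.6773 -0.2934  0.025 ]
cab S corners
c [0.6714 0.0971 0.214 ]
c [0.6578 0.3993 0.214 ]
c [0.9134 0.3664 0.214 ]
c [0.9349 0.0873 0.214 ]
j1 [0.178  0.6937 0.09  ]
j2 [0.0584 0.8324 0.09  ]
j3 [0.2633 0.7653 0.09  ]
```

```bash
cat >> h.py <<'E'
def Rt(psi,beta,roll=0,flip=False):
    """approach azimuth psi, beta below horizontal, x_t to the left of approach; roll about approach"""
    a=np.array([np.cos(beta)*np.cos(psi),np.cos(beta)*np.sin(psi),-np.sin(beta)]); x=np.array([-np.sin(psi),np.cos(psi),0])
    if flip: x=-x
    return Ro.from_matrix(np.c_[x,a,np.cross(x,a)])*Ro.from_rotvec([0,roll,0])
def cur(o): return np.array(o["tool_pos"]),Ro.from_euler("xyz",o["ee_rot"])
def plan(p0,R0,p1,R1,n=None,step=.045,ang=.14,w=.094):
    rv=(R0.inv()*R1).as_rotvec(); d=np.array(p1)-p0
    m=int(max(np.ceil(np.linalg.norm(d)/step),np.ceil(np.linalg.norm(rv)/ang),1)); n=n or m
    if m>n: print("NEED",m)
    R,p=R0,np.array(p0)
    rows=[]
    for i in range(n):
        r=(R.inv()*(R0*Ro.from_rotvec(rv*(i+1)/n))).as_rotvec().round(3); s=R.inv().apply(p0+d*(i+1)/n-p).round(3)
        rows.append(" ".join(f"{v:g}" for v in (*(r+0.),*(s+0.),w))); p=p+R.apply(s); R=R*Ro.from_rotvec(r)
    for i in range(0,n,12): print("; ".join(rows[i:i+12]))
    return p,R
def show(o):
    p,R=cur(o); print("t",round(o["time"],2),"tcp",p.round(4),"q",np.round(o["joint_positions"],3),"F",np.round(o["wrist_force"],1),"w",round(o["width"],4)); print("x_t",R.as_matrix()[:,0].round(3),"a",R.as_matrix()[:,1].round(3))
E
python3 - <<'E'
from bench import robot
from h import *
o=robot.get_obs(); show(o); p,R=cur(o)
p,R=plan(p,R,[.2,.42,.33],R)
plan(p,R,[.40,-.04,.33],Rt(-.07,np.pi/2))
E
```

```text
t 1.1 tcp [0.1365 0.5328 0.2055] q [ 1.217  0.087  1.371  0.     1.684 -0.103] F [-0.3  0.8  0.2] w 0.0944
x_t [0.248 0.969 0.   ] a [ 0.  0. -1.]
0 0 0 -0.023 -0.031 -0.022 0.094; 0 0 0 -0.024 -0.031 -0.023 0.094; 0 0 0 -0.023 -0.031 -0.022 0.094; 0 0 0 -0.024 -0.032 -0.023 0.094
0 -0.015 0 -0.033 0 -0.026 0.094; 0 -0.015 0 -0.033 0 -0.025 0.094; 0 -0.015 0 -0.034 0 -0.024 0.094; 0 -0.015 0 -0.034 0 -0.024 0.094; 0 -0.015 0 -0.035 0 -0.024 0.094; 0 -0.015 0 -0.034 0 -0.023 0.094; 0 -0.015 0 -0.035 0 -0.023 0.094; 0 -0.016 0 -0.036 0 -0.022 0.094; 0 -0.015 0 -0.036 0 -0.021 0.094; 0 -0.015 0 -0.036 0 -0.021 0.094; 0 -0.015 0 -0.036 0 -0.02 0.094; 0 -0.015 0 -0.037 0 -0.02 0.094
```

Request:
arm_command:
  series: "0 0 0 -0.023 -0.031 -0.022 0.094; 0 0 0 -0.024 -0.031 -0.023 0.094; 0 0 0 -0.023 -0.031 -0.022 0.094; 0 0 0 -0.024 -0.032 -0.023 0.094"

```text
time: 1.5
tool_pos: [0.1995, 0.4166, 0.3265]
ee_rot: [-1.567, 0.016, 1.327]
wrist_force: [-0.1, 0.3, 0.1]
width: 0.0938
```

Request:
arm_command:
  series: "0 -0.015 0 -0.033 0 -0.026 0.094; 0 -0.015 0 -0.033 0 -0.025 0.094; 0 -0.015 0 -0.034 0 -0.024 0.094; 0 -0.015 0 -0.034 0 -0.024 0.094; 0 -0.015 0 -0.035 0 -0.024 0.094; 0 -0.015 0 -0.034 0 -0.023 0.094; 0 -0.015 0 -0.035 0 -0.023 0.094; 0 -0.016 0 -0.036 0 -0.022 0.094; 0 -0.015 0 -0.036 0 -0.021 0.094; 0 -0.015 0 -0.036 0 -0.021 0.094; 0 -0.015 0 -0.036 0 -0.02 0.094; 0 -0.015 0 -0.037 0 -0.02 0.094"

```text
time: 2.7
tool_pos: [0.4099, -0.0569, 0.3396]
ee_rot: [-1.585, 0.0, 1.52]
wrist_force: [0.5, 0.5, 0.1]
width: 0.0942
```

```bash
python3 - <<'E'
from bench import robot
from h import *
o=robot.get_obs(); show(o)
for c in ("scene","top"): cv2.imwrite(f"pics/{c}1.png",robot.snapshot(c))
E
```

```text
t 2.7 tcp [ 0.4099 -0.0569  0.3396] q [-0.278 -0.214  1.391  0.003  1.95  -1.796] F [0.5 0.5 0.1] w 0.0942
x_t [ 0.051  0.999 -0.   ] a [ 0.015 -0.001 -1.   ]
```

View pics/top1.png

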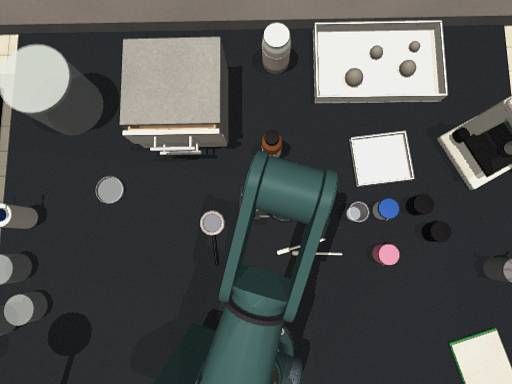

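```bash
python3 - <<'E'
from bench import robot
from h import *
o=robot.get_obs(); p,R=cur(o)
b=np.radians(35); T=Rt(-.07,b); a=T.as_matrix()[:,1]; g=np.array([.628,-.042,.09])
pre=g+a*(.0188-.13); print(pre, g+a*.0188)
plan(p,R,pre+[0,0,.05],T)
E
```

```text
[ 0.53713337 -0.03562893  0.1537817 ] [ 0.64336234 -0.04307712  0.07921676]
-0.136 0.002 0.001 0.004 0.019 -0.018 0.094; -0.135 0.001 0 0.005 0.022 -0.014 0.094; -0.136 0.002 0.001 0.004 0.023 -0.012 0.094; -0.135 0.002 0.001 0.005 0.025 -0.009 0.094; -0.136 0.001 0 0.004 0.026 -0.005 0.094; -0.135 0.002 0.001 0.005 0.026 -0.001 0.094; -0.136 0.002 0.001 0.005 0.026 0.002 0.094
```

Request:
arm_command:
  series: "-0.136 0.002 0.001 0.004 0.019 -0.018 0.094; -0.135 0.001 0 0.005 0.022 -0.014 0.094; -0.136 0.002 0.001 0.004 0.023 -0.012 0.094; -0.135 0.002 0.001 0.005 0.025 -0.009 0.094; -0.136 0.001 0 0.004 0.026 -0.005 0.094; -0.135 0.002 0.001 0.005 0.026 -0.001 0.094; -0.136 0.002 0.001 0.005 0.026 0.002 0.094; 0 0 0 0 0 0 0.094"

```text
time: 3.6
tool_pos: [0.5376, -0.0297, 0.1982]
ee_rot: [-2.538, -0.009, 1.502]
wrist_force: [-1.5, 0.0, -1.9]
width: 0.0942
```

```bash
python3 - <<'E'
from bench import robot
from h import *
o=robot.get_obs(); show(o); p,R=cur(o)
for c in ("scene","top"): cv2.imwrite(f"pics/{c}2.png",robot.snapshot(c))
b=np.radians(35); T=Rt(-.07,b); a=T.as_matrix()[:,1]; g=np.array([.628,-.042,.09])
p,R=plan(p,R,g+a*(.0188-.13),T)
plan(p,R,g+a*.0188,T,step=.03)
E
```

```text
t 3.6 tcp [ 0.5376 -0.0297  0.1982] q [-0.275 -0.591  2.218  0.322  0.582 -1.954] F [-1.5  0.  -1.9] w 0.0942
x_t [0.069 0.998 0.009] a [ 0.822 -0.052 -0.567]
0.008 -0.006 0.006 -0.006 0.025 0.037 0.094
0 0 0 0 0.026 0 0.094; 0 0 0 0 0.026 0 0.094; 0 0 0 0 0.026 0 0.094; 0 0 0 0 0.026 0 0.094; 0 0 0 0 0.026 0 0.094
```

View pics/scene2.png

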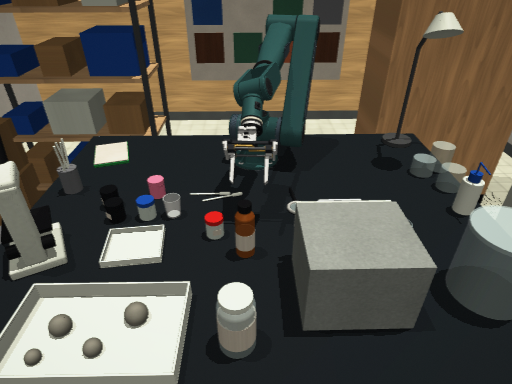

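Request:
arm_command:
  series: "0.008 -0.006 0.006 -0.006 0.025 0.037 0.094; 0 0 0 0 0 0 0.094; 0 0 0 0 0.026 0 0.094; 0 0 0 0 0.026 0 0.094"

```text
time: 4.1
tool_pos: [0.5986, -0.0429, 0.1682]
ee_rot: [-2.582, 0.009, 1.501]
wrist_force: [-0.9, -0.4, -0.5]
width: 0.0945
```

```bash
python3 - <<'E'
from bench import robot
from h import *
o=robot.get_obs(); show(o); p,R=cur(o)
for c in ("scene","top"): cv2.imwrite(f"pics/{c}3.png",cv2.resize(robot.snapshot(c)[80:280,150:350],None,fx=3,fy=3))
b=np.radians(35); T=Rt(-.07,b); a=T.as_matrix()[:,1]; g=np.array([.628,-.042,.09])
plan(p,R,g+a*.0188,T,step=.03)
E
```

```text
t 4.1 tcp [ 0.5986 -0.0429  0.1682] q [-0.256 -0.374  2.184  0.447  0.361 -2.1  ] F [-0.9 -0.4 -0.5] w 0.0945
x_t [ 0.069  0.998 -0.009] a [ 0.845 -0.063 -0.531]
0.013 0.002 -0.001 0.001 0.021 0.013 0.094; 0.012 0.002 -0.001 0.001 0.022 0.013 0.094; 0.013 0.002 -0.001 0.001 0.021 0.012 0.094; 0.013 0.002 -0.001 0 0.022 0.012 0.094
```

View pics/scene3.png

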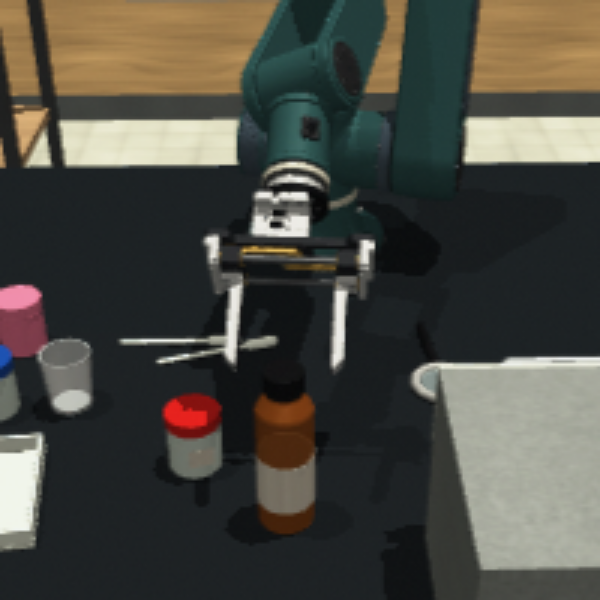

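View pics/top3.png

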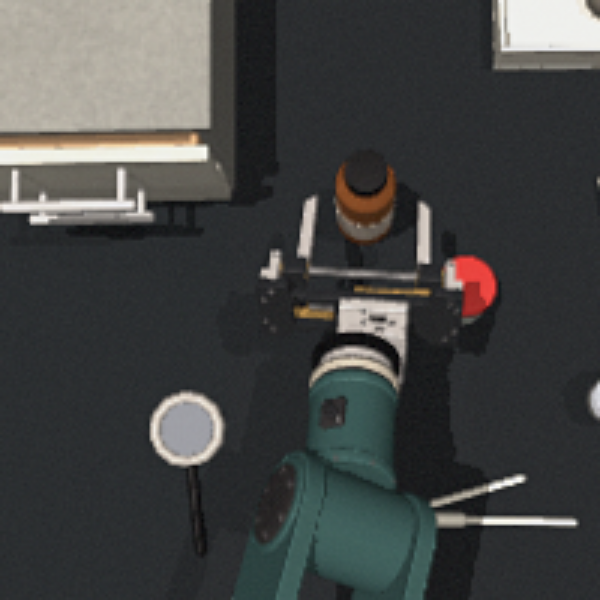

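```bash
cat > kin.py <<'E'
import numpy as np
from scipy.spatial.transform import Rotation as Ro
from scipy.optimize import least_squares
def fk(q,k):
    a,b,c,h,d,e,d2=k
    ry=lambda t:Ro.from_euler("y",t)
    R1=Ro.from_euler("z",q[0]); A=R1*ry(q[1]); B=A*ry(q[2])
    p=R1.apply([0,d,h])+A.apply([0,0,a])+B.apply([e,0,b])
    C=B*Ro.from_euler("z",q[3])*ry(q[4]); p=p+C.apply([0,d2,c])
    D=C*Ro.from_euler("z",q[5])   # z along approach
    return p,D
D=[([1.217,.087,1.371,0,1.684,-.103],[.1365,.5328,.2055]),
([-.278,-.214,1.391,.003,1.95,-1.796],[.4099,-.0569,.3396]),
([-.275,-.591,2.218,.322,.582,-1.954],[.5376,-.0297,.1982]),
([-.256,-.374,2.184,.447,.361,-2.1],[.5986,-.0429,.1682])]
if __name__=="__main__":
    f=lambda k:np.concatenate([fk(q,k)[0]-p for q,p in D])
    s=least_squares(f,[.34,.4,.2,.3,.05,0,0]); print(s.x.round(4),(s.fun*1000).round(1))
    for q,p in D: print(fk(q,s.x)[1].as_matrix().round(3).tolist())
E
python3 kin.py
```

```text
[0.4487 0.5001 0.3499 0.1513 0.0554 0.0997 0.0013] [-0.2 -0.1  0.   0.1 -0.1  0.  -0.1  0.1 -0.2  0.1 -0.1  0.1]
[[-0.248, -0.969, -0.0], [-0.969, 0.248, -0.0], [0.0, 0.0, -1.0]]
[[-0.052, -0.999, 0.015], [-0.999, 0.052, -0.001], [0.001, -0.015, -1.0]]
[[-0.068, -0.566, 0.822], [-0.998, 0.046, -0.051], [-0.009, -0.823, -0.568]]
[[-0.069, -0.53, 0.845], [-0.998, 0.029, -0.063], [0.009, -0.847, -0.531]]
```

```bash
cat >> kin.py <<'E'
K=np.array([0.4487,0.5001,0.3499,0.1513,0.0554,0.0997,0.0013])
lo=np.array([-3.1,-.76,.27,-1.08,.17,-2.57])+.02; hi=np.array([3.1,2.03,2.55,4.22,2.65,2.57])-.02
def ik(p,T,q0):
    """T: tool Rotation (x jaw, y approach)"""
    M=T.as_matrix(); Dm=Ro.from_matrix(np.c_[-M[:,0],-M[:,2],M[:,1]])
    def f(q):
        pp,D=fk(q,K); return np.r_[(pp-p)*5,(Dm.inv()*D).as_rotvec()]
    s=least_squares(f,np.clip(q0,lo+1e-3,hi-1e-3),bounds=(lo,hi)); return s.x,np.abs(s.fun).max()
E
python3 - <<'E'
from kin import *; from h import Rt
q0=[-.256,-.374,2.184,.447,.361,-2.1]
for b in (15,25,35,45):
  for psi in (-.25,-.15,-.07,.05):
    T=Rt(psi,np.radians(b)); a=T.as_matrix()[:,1]; q,e=ik(np.array([.628,-.042,.09])+a*.0188,T,q0); 
    P=np.array([.604,-.397,.095])
    T2=Rt(psi-.55,np.radians(b)); a2=T2.as_matrix()[:,1]; q2,e2=ik(P+a2*.0188,T2,q0); print(b,psi,q.round(2),round(e,3),"tray",q2.round(2),round(e2,3))
E
```

```text
Traceback (most recent call last):
  File "kin.py", line 24, in ik
    M=T.as_matrix(); Dm=Ro.from_matrix(np.c_[-M[:,0],-M[:,2],M[:,1]])
                        ~~~~~~~~~~~~~~^^^^^^^^^^^^^^^^^^^^^^^^^^^^^^^
  File "scipy/spatial/transform/_rotation.pyx", line 1143, in scipy.spatial.transform._rotation.Rotation.from_matrix
ValueError: Non-positive determinant (left-handed or null coordinate frame) in rotation matrix 0: [[-2.47403959e-01  2.50772988e-01  9.35897532e-01]
 [-9.68912422e-01 -6.40328565e-02 -2.38973874e-01]
 [ 2.77555756e-17  9.65925826e-01 -2.58819045e-01]].
```

```bash
sed -i 's/np.c_\[-M\[:,0\],-M\[:,2\],M\[:,1\]\]/np.c_[-M[:,0],M[:,2],M[:,1]]/' kin.py
cat > t.py <<'E'
from kin import *; from h import Rt
q0=[-.256,-.374,2.184,.447,.361,-2.1]
for b in (15,25,35,45):
  for psi in (-.25,-.15,-.07,.05):
    T=Rt(psi,np.radians(b)); a=T.as_matrix()[:,1]; q,e=ik(np.array([.628,-.042,.09])+a*.0188,T,q0); 
    P=np.array([.604,-.397,.095])
    T2=Rt(psi-.55,np.radians(b)); a2=T2.as_matrix()[:,1]; q2,e2=ik(P+a2*.0188,T2,q0); print(b,psi,q.round(2),round(e,3),"tray",q2.round(2),round(e2,3))
E
python3 t.py
```

```text
15 -0.25 [-0.26 -0.15  2.17  0.98  0.19 -2.55] 0.296 tray [-0.59  0.1   1.93 -1.06  0.19 -0.41] 0.282
15 -0.15 [-0.25 -0.15  2.17  0.95  0.19 -2.55] 0.295 tray [-0.74  0.08  1.95  0.97  0.19 -2.55] 0.298
15 -0.07 [-0.24 -0.14  2.16  0.92  0.19 -2.55] 0.296 tray [-0.73  0.08  1.95  0.94  0.19 -2.55] 0.297
15 0.05 [-0.22 -0.14  2.16  0.89  0.19 -2.55] 0.3 tray [-0.72  0.08  1.94  0.9   0.19 -2.55] 0.299
25 -0.25 [-0.07 -0.09  2.14 -1.06  0.19 -0.42] 0.129 tray [-0.59  0.11  1.93 -1.06  0.19 -0.4 ] 0.123
25 -0.15 [-0.25 -0.12  2.16  0.94  0.19 -2.55] 0.142 tray [-0.58  0.11  1.93 -1.06  0.19 -0.45] 0.123
25 -0.07 [-0.24 -0.12  2.16  0.91  0.19 -2.55] 0.143 tray [-0.73  0.09  1.95  0.93  0.19 -2.55] 0.139
25 0.05 [-0.22 -0.12  2.15  0.86  0.19 -2.55] 0.149 tray [-0.72  0.09  1.94  0.88  0.19 -2.55] 0.142
35 -0.25 [-0.09 -0.08  2.13 -0.76  0.19 -0.72] 0.0 tray [-0.58  0.12  1.91 -0.85  0.25 -0.61] 0.0
35 -0.15 [-0.16 -0.1   2.12  0.07  0.19 -1.65] 0.029 tray [-0.63  0.11  1.91 -0.34  0.19 -1.2 ] 0.016
35 -0.07 [-0.22 -0.1   2.15  0.74  0.19 -2.39] 0.002 tray [-0.69  0.1   1.92  0.33  0.19 -1.94] 0.018
35 0.05 [-0.27 -0.1   2.12  0.82  0.31 -2.55] 0.036 tray [-0.75  0.1   1.93  0.85  0.26 -2.55] 0.008
45 -0.25 [-0.1  -0.07  2.01 -0.25  0.43 -1.24] 0.0 tray [-0.59  0.13  1.79 -0.33  0.46 -1.13] 0.0
45 -0.15 [-0.16 -0.08  2.03  0.02  0.41 -1.6 ] 0.0 tray [-0.64  0.12  1.81 -0.1   0.43 -1.44] 0.0
45 -0.07 [-0.21 -0.09  2.03  0.24  0.43 -1.89] 0.0 tray [-0.68  0.12  1.81  0.1   0.43 -1.7 ] 0.0
45 0.05 [-0.28 -0.08  2.02  0.5   0.49 -2.26] 0.0 tray [-0.74  0.12  1.81  0.37  0.47 -2.08] 0.0
```

```bash
cat > t.py <<'E'
from kin import *; from h import Rt
q0=[-.256,-.374,2.184,.447,.361,-2.1]
r=np.radians
def go(n,p,T,q,tcp=True):
    q,e=ik(np.array(p)+(T.as_matrix()[:,1]*.0188 if tcp else 0),T,q); print(n,q.round(2),round(e,4)); return q
q=go("grasp",[.628,-.042,.10],Rt(-.15,r(42)),q0)
qg=go("lift",[.60,-.07,.25],Rt(-.15,r(42)),q)
for x in (.5,.6):
  for z in (.45,.55,.65):
    print(x,z); q=qg
    for b in (20,0,-15): q=go(b,[x,-.1,z],Rt(-.2,r(b)),q)
    for ro in (45,90,135,180): q=go(ro,[x,-.1,z],Rt(-.2,r(-15),roll=-r(ro)),q)
E
python3 t.py
```

```text
grasp [-0.16 -0.11  2.05  0.02  0.36 -1.6 ] 0.0
lift [-0.25 -0.33  1.91  0.11  0.73 -1.72] 0.0
0.5 0.45
20 [-0.47 -0.74  1.94  0.36  0.79 -1.93] 0.0265
0 [-0.39 -0.74  2.19  0.99  0.19 -2.55] 0.1672
-15 [-0.39 -0.74  2.18  1.02  0.19 -2.55] 0.2261
45 [-0.31 -0.74  2.14  0.21  0.19 -2.55] 0.2467
90 [-0.18 -0.74  2.18 -1.06  0.19 -2.07] 0.2189
135 [-0.18 -0.74  2.18 -1.06  0.19 -2.55] 0.3073
180 [-0.2  -0.74  2.18 -1.06  0.19 -2.55] 1.0844
0.5 0.55
20 [-0.48 -0.7   1.74  0.33  0.93 -1.88] 0.0
0 [-0.47 -0.74  1.94  0.58  0.5  -2.1 ] 0.135
-15 [-0.4  -0.74  2.06  1.03  0.19 -2.55] 0.1547
45 [-0.32 -0.74  2.02  0.22  0.19 -2.55] 0.1649
90 [-0.18 -0.74  2.06 -1.06  0.19 -2.09] 0.1417
135 [-0.18 -0.74  2.06 -1.06  0.19 -2.55] 0.3182
180 [-0.21 -0.74  2.07 -1.06  0.19 -2.55] 1.0959
0.5 0.65
20 [-0.48 -0.61  1.49  0.3   1.08 -1.82] 0.0
0 [-0.5  -0.74  1.76  0.53  0.64 -2.01] 0.0289
-15 [-0.41 -0.74  1.95  1.04  0.2  -2.55] 0.0856
45 [-0.32 -0.74  1.91  0.23  0.19 -2.55] 0.0855
90 [-0.22 -0.74  1.92 -0.59  0.19 -2.55] 0.1225
135 [-0.19 -0.74  1.95 -1.06  0.19 -2.55] 0.3281
180 [-0.21 -0.74  1.
[... 352 characters left out ...]
  0.19 -2.55] 1.081
0.6 0.55
20 [-0.32 -0.47  1.63  0.16  0.78 -1.73] 0.0
0 [-0.33 -0.56  1.9   0.51  0.26 -2.07] 0.0
-15 [-0.35 -0.57  1.95  1.02  0.19 -2.55] 0.1678
45 [-0.28 -0.57  1.91  0.21  0.19 -2.55] 0.1779
90 [-0.15 -0.54  1.93 -1.06  0.19 -2.08] 0.1672
135 [-0.16 -0.54  1.93 -1.06  0.19 -2.55] 0.3171
180 [-0.17 -0.54  1.93 -1.06  0.19 -2.55] 1.0959
0.6 0.65
20 [-0.32 -0.41  1.38  0.14  0.95 -1.69] 0.0
0 [-0.33 -0.53  1.68  0.31  0.43 -1.85] 0.0
-15 [-0.35 -0.54  1.81  1.02  0.19 -2.55] 0.065
45 [-0.28 -0.54  1.77  0.22  0.19 -2.55] 0.1037
90 [-0.19 -0.53  1.78 -0.6   0.19 -2.55] 0.0974
135 [-0.16 -0.51  1.79 -1.06  0.19 -2.55] 0.3282
180 [-0.18 -0.51  1.8  -1.06  0.19 -2.55] 1.1073
```

```bash
cat > t2.py <<'E'
exec(open("t.py").read().split("for x in")[0])
for x in (.6,.7,.78):
  for z in (.6,.7):
    print(x,z); q=qg
    for b in (20,0,-15): q=go(b,[x,-.1,z],Rt(-.2,r(b)),q)
    for ro in (45,90,135,180): q=go(ro,[x,-.1,z],Rt(-.2,r(-15),roll=r(ro)),q)
E
python3 t2.py
```

```text
grasp [-0.16 -0.11  2.05  0.02  0.36 -1.6 ] 0.0
lift [-0.25 -0.33  1.91  0.11  0.73 -1.72] 0.0
0.6 0.6
20 [-0.32 -0.44  1.51  0.15  0.87 -1.71] 0.0
0 [-0.33 -0.55  1.79  0.39  0.35 -1.94] 0.0
-15 [-0.35 -0.56  1.88  1.02  0.19 -2.55] 0.116
45 [-0.36 -0.54  1.93  1.8   0.19 -2.55] 0.0476
90 [-0.33 -0.52  1.96  2.34  0.19 -2.31] 0.0104
135 [-0.33 -0.52  1.96  2.34  0.19 -1.52] 0.0127
180 [-0.33 -0.52  1.96  2.34  0.19 -0.74] 0.0104
0.6 0.7
20 [-0.32 -0.36  1.24  0.13  1.05 -1.68] 0.0
0 [-0.33 -0.5   1.56  0.26  0.52 -1.8 ] 0.0
-15 [-0.35 -0.52  1.74  1.02  0.19 -2.55] 0.0179
45 [-0.35 -0.52  1.74  1.08  0.19 -1.82] 0.0214
90 [-0.35 -0.52  1.74  1.08  0.19 -1.03] 0.0203
135 [-0.35 -0.52  1.74  1.08  0.19 -0.25] 0.0214
180 [-0.35 -0.52  1.74  1.08  0.19  0.54] 0.0203
0.7 0.6
20 [-0.24 -0.23  1.36  0.05  0.79 -1.62] 0.0
0 [-0.24 -0.31  1.64  0.18  0.24 -1.74] 0.0
-15 [-0.3  -0.32  1.69  1.    0.19 -2.55] 0.1673
45 [-0.32 -0.3   1.74  1.79  0.19 -2.55] 0.1137
90 [-0.27 -0.28  1.78  2.56  0.19 -2.55] 0.0354
135 [-0.23 -0.27  1.78  2.98  0.2  -2.19] 0.0
180 [-0.23 -0.27  1.78  2.98  0.2  -1.
[... 325 characters left out ...]
59  0.19  0.01] 0.0766
0.78 0.6
20 [-0.2  -0.05  1.2  -0.    0.77 -1.57] 0.0
0 [-0.2  -0.13  1.49 -0.    0.2  -1.57] 0.0
-15 [-0.12 -0.11  1.51 -1.06  0.19 -0.52] 0.1806
45 [-0.12 -0.11  1.51 -1.06  0.19  0.27] 0.19
90 [-0.12 -0.11  1.51 -1.06  0.19  1.05] 0.1806
135 [-0.12 -0.11  1.51 -1.06  0.19  1.84] 0.19
180 [-0.12 -0.11  1.51 -1.    0.19  2.55] 0.1867
0.78 0.7
20 [-0.2   0.02  0.92 -0.    0.98 -1.57] 0.0
0 [-0.2  -0.1   1.28 -0.    0.4  -1.57] 0.0
-15 [-0.12 -0.1   1.38 -1.06  0.19 -0.53] 0.0888
45 [-0.12 -0.1   1.38 -1.06  0.19  0.26] 0.1133
90 [-0.12 -0.1   1.38 -1.06  0.19  1.04] 0.0888
135 [-0.12 -0.1   1.38 -1.06  0.19  1.83] 0.1133
180 [-0.12 -0.1   1.38 -1.    0.19  2.55] 0.0855
```

```bash
python3 - <<'E'
from bench import robot
from h import *
o=robot.get_obs(); p,R=cur(o)
T=Rt(-.15,np.radians(42)); a=T.as_matrix()[:,1]; g=np.array([.628,-.042,.10])
p,R=plan(p,R,g+a*(.0188-.10),T,n=4)
plan(p,R,g+a*.0188,T,step=.03)
E
```

```text
0.043 0.014 0.015 0.002 -0.005 0.007 0.094; 0.043 0.014 0.015 0.002 -0.005 0.008 0.094; 0.043 0.014 0.014 0.002 -0.004 0.007 0.094; 0.043 0.013 0.015 0.001 -0.004 0.008 0.094
0 0 0 0 0.025 0 0.094; 0 0 0 0 0.025 0 0.094; 0 0 0 0 0.025 0 0.094; 0 0 0 0 0.025 0 0.094
```

Request:
arm_command:
  series: "0.043 0.014 0.015 0.002 -0.005 0.007 0.094; 0.043 0.014 0.015 0.002 -0.005 0.008 0.094; 0.043 0.014 0.014 0.002 -0.004 0.007 0.094; 0.043 0.013 0.015 0.001 -0.004 0.008 0.094; 0 0 0 0 0 0 0.094"

```text
time: 4.7
tool_pos: [0.5801, -0.0371, 0.1876]
ee_rot: [-2.438, 0.0, 1.411]
wrist_force: [-0.3, 0.8, 0.1]
width: 0.0934
```

```bash
python3 - <<'E'
from bench import robot
from h import *
o=robot.get_obs(); p,R=cur(o); show(o)
T=Rt(-.15,np.radians(42)); a=T.as_matrix()[:,1]; g=np.array([.628,-.042,.10])
plan(p,R,g+a*.0188,T,step=.025)
E
```

```text
t 4.7 tcp [ 0.5801 -0.0371  0.1876] q [-0.163 -0.402  2.075  0.004  0.602 -1.576] F [-0.3  0.8  0.1] w 0.0934
x_t [ 0.159  0.987 -0.   ] a [ 0.753 -0.121 -0.647]
0.006 -0.001 -0.001 0.001 0.022 0.007 0.094; 0.006 -0.002 -0.002 0 0.023 0.007 0.094; 0.005 -0.001 -0.001 0.001 0.022 0.007 0.094; 0.006 -0.001 -0.002 0 0.023 0.007 0.094; 0.006 -0.001 -0.001 0.001 0.023 0.007 0.094
```

Request:
arm_command:
  series: "0.006 -0.001 -0.001 0.001 0.01 0.013 0.094; 0.006 -0.002 -0.002 0 0.01 0.013 0.094; 0.005 -0.001 -0.001 0.001 0.02 0.007 0.094; 0 0 0 0 0 0 0.094"

```text
time: 5.1
tool_pos: [0.5943, -0.0379, 0.1467]
ee_rot: [-2.438, 0.0, 1.416]
wrist_force: [-0.8, -0.1, -0.3]
width: 0.0937
```

```bash
python3 - <<'E'
from bench import robot
from h import *
o=robot.get_obs(); p,R=cur(o); show(o)
T=Rt(-.15,np.radians(42)); a=T.as_matrix()[:,1]; g=np.array([.628,-.042,.10])
plan(p,R,g+a*.0188,T,step=.025)
E
```

```text
t 5.1 tcp [ 0.5943 -0.0379  0.1467] q [-0.162 -0.321  2.106  0.012  0.489 -1.586] F [-0.8 -0.1 -0.3] w 0.0937
x_t [ 0.154  0.988 -0.   ] a [ 0.753 -0.118 -0.647]
0.007 -0.001 -0.001 0 0.019 0.004 0.094; 0.008 -0.001 -0.001 0.001 0.018 0.003 0.094; 0.007 0 -0.001 0 0.019 0.003 0.094; 0.007 -0.001 -0.001 0 0.019 0.003 0.094
```

Request:
arm_command:
  series: "0.007 -0.001 -0.001 0 0.019 0.004 0.094; 0.008 -0.001 -0.001 0.001 0.018 0.003 0.094; 0.007 0 -0.001 0 0.019 0.003 0.094; 0.007 -0.001 -0.001 0 0.019 0.003 0.094; 0 0 0 0 0 0 0.094"

```text
time: 5.6
tool_pos: [0.645, -0.0464, 0.091]
ee_rot: [-2.414, -0.001, 1.419]
wrist_force: [-0.5, -0.5, -0.1]
width: 0.0936
```

```bash
python3 - <<'E'
from bench import robot
from h import *
o=robot.get_obs(); p,R=cur(o); show(o); print("grasp pt",p-R.as_matrix()[:,1]*.0188)
for c in ("scene","top"): cv2.imwrite(f"pics/{c}4.png",cv2.resize(robot.snapshot(c)[80:280,150:350],None,fx=3,fy=3))
E
```

```text
t 5.6 tcp [ 0.645  -0.0464  0.091 ] q [-0.165 -0.106  2.047  0.028  0.356 -1.605] F [-0.5 -0.5 -0.1] w 0.0936
x_t [0.152 0.988 0.001] a [ 0.738 -0.113 -0.665]
grasp pt [ 0.63110324 -0.04423658  0.10345556]
```

View pics/scene4.png

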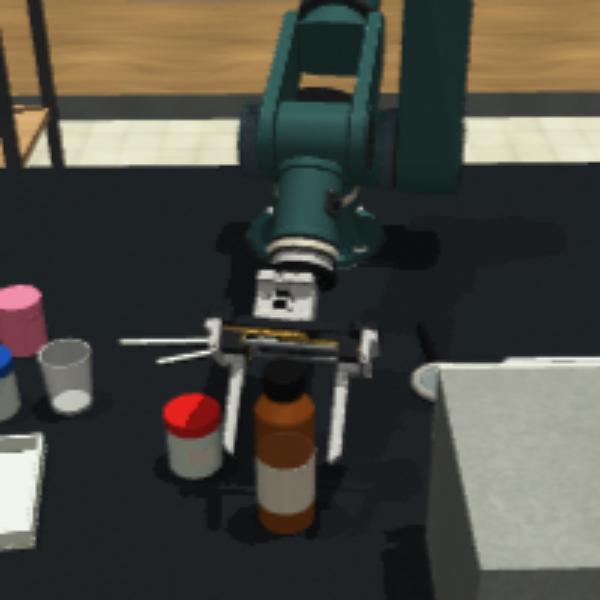

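View pics/top4.png

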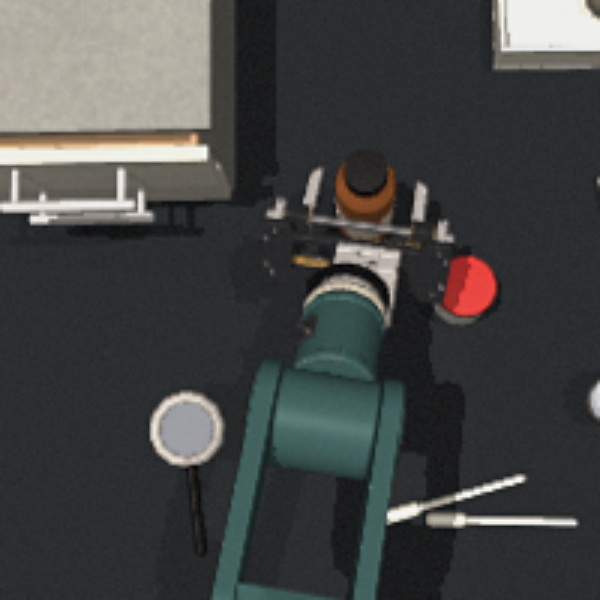

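Request:
arm_command:
  series: "0 0 0 0 0 0 0.05; 0 0 0 0 0 0 0.05; 0 0 0 0 0 0 0.04; 0 0 0 0 0 0 0.04; 0 0 0 0 0 0 0.04; 0 0 0 0 0 0 0.04; 0 0 0 0 0 0 0.04; 0 0 0 0 0 0 0.04"

```text
time: 6.5
tool_pos: [0.645, -0.0459, 0.0984]
ee_rot: [-2.425, -0.0, 1.42]
wrist_force: [-0.4, 0.9, -0.7]
width: 0.0593
```

```bash
python3 - <<'E'
from bench import robot
from h import *
o=robot.get_obs(); p,R=cur(o); show(o)
b=np.radians(42)
p,R=plan(p,R,p+[0,0,.06],R,w=.04,step=.02)
p,R=plan(p,R,p+[-.02,0,.14],R,w=.04,step=.04)
E
```

```text
t 6.5 tcp [ 0.645  -0.0459  0.0984] q [-0.164 -0.119  2.048  0.028  0.358 -1.605] F [-0.4  0.9 -0.7] w 0.0593
x_t [0.151 0.989 0.   ] a [ 0.745 -0.113 -0.657]
0 0 0 0 -0.013 -0.015 0.04; 0 0 0 0 -0.013 -0.015 0.04; 0 0 0 0 -0.013 -0.015 0.04
0 0 0 -0.001 -0.027 -0.023 0.04; 0 0 0 0 -0.026 -0.023 0.04; 0 0 0 -0.001 -0.027 -0.023 0.04; 0 0 0 -0.001 -0.027 -0.024 0.04
```

Request:
arm_command:
  series: "0 0 0 0 -0.013 -0.015 0.04; 0 0 0 0 -0.013 -0.015 0.04; 0 0 0 0 -0.013 -0.015 0.04; 0 0 0 -0.001 -0.027 -0.023 0.04; 0 0 0 0 -0.026 -0.023 0.04; 0 0 0 -0.001 -0.027 -0.023 0.04; 0 0 0 -0.001 -0.027 -0.024 0.04; 0 0 0 0 0 0 0.04"

```text
time: 7.3
tool_pos: [0.6166, -0.0449, 0.2773]
ee_rot: [-2.371, -0.002, 1.419]
wrist_force: [0.8, -0.7, -1.6]
width: 0.0589
```

```bash
python3 - <<'E'
from bench import robot
from h import *
from kin import ik
o=robot.get_obs(); p,R=cur(o); show(o)
for c in ("scene",): cv2.imwrite(f"pics/{c}5.png",robot.snapshot(c))
T=Rt(-.18,np.radians(-5)); t=np.array([.69,-.12,.68])
print(ik(t,T,o["joint_positions"]))
q=o["joint_positions"]
for f in (.5,):
  pass
m=[.66,-.1,.5]; M=Rt(-.17,np.radians(25)); print(ik(m,M,q))
p,R=plan(p,R,m,M,w=.04,step=.04)
p,R=plan(p,R,t,T,w=.04,step=.04)
E
```

```text
t 7.3 tcp [ 0.6166 -0.0449  0.2773] q [-0.174 -0.324  1.808  0.023  0.859 -1.6  ] F [ 0.8 -0.7 -1.6] w 0.0589
x_t [0.151 0.988 0.002] a [ 0.709 -0.107 -0.697]
(array([-0.32583739, -0.35655567,  1.57875277,  0.51675517,  0.29737985,
       -2.05569482]), np.float64(1.4988010832439613e-13))
(array([-0.29503452, -0.36028116,  1.58373576,  0.15930415,  0.79305462,
       -1.73612601]), np.float64(3.637090628672013e-13))
-0.056 0.002 0.003 -0.008 -0.02 -0.033 0.04; -0.056 0.001 0.002 -0.008 -0.018 -0.033 0.04; -0.055 0.002 0.003 -0.008 -0.016 -0.035 0.04; -0.056 0.001 0.003 -0.008 -0.014 -0.035 0.04; -0.056 0.002 0.002 -0.008 -0.012 -0.036 0.04; -0.056 0.001 0.003 -0.007 -0.009 -0.037 0.04
-0.105 0 0.002 -0.003 -0.009 -0.035 0.04; -0.104 0.001 0.002 -0.003 -0.006 -0.037 0.04; -0.105 0 0.002 -0.003 -0.002 -0.036 0.04; -0.104 0 0.002 -0.003 0.003 -0.037 0.04; -0.105 0.001 0.002 -0.003 0.005 -0.036 0.04
```

View pics/scene5.png

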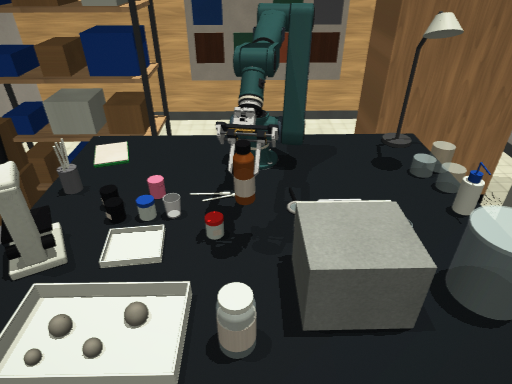

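```bash
python3 - <<'E'
from bench import robot
from h import *
from kin import ik
o=robot.get_obs(); p,R=cur(o)
q=o["joint_positions"]
m=[.66,-.08,.5]; M=Rt(-.2,np.radians(25)); print(ik(m,M,q)[0].round(2))
for z in (.68,.74):
  for b in (0,-5):
    T=Rt(-.25,np.radians(b)); t=np.array([.69,-.12,z]); q1=ik(t,T,q); print(z,b,q1[0].round(2),q1[1]); 
    print(ik(t,Rt(-.25,np.radians(b),np.pi/2),q1[0])[0].round(2),ik(t,Rt(-.25,np.radians(b),3.1),ik(t,Rt(-.25,np.radians(b),np.pi/2),q1[0])[0])[0].round(2))
p,R=plan(p,R,m,M,w=.04,step=.04)
E
```

```text
[-0.21 -0.36  1.58  0.01  0.78 -1.59]
0.68 0 [-0.26 -0.34  1.51  0.02  0.41 -1.59] 5.551115123125783e-16
[-0.26 -0.34  1.51  0.02  0.41 -0.02] [-0.26 -0.34  1.51  0.02  0.41  1.51]
0.68 -5 [-0.26 -0.35  1.57  0.02  0.26 -1.59] 3.3159697210294325e-11
[-0.26 -0.35  1.57  0.02  0.26 -0.02] [-0.26 -0.35  1.57  0.02  0.26  1.51]
0.74 0 [-0.26 -0.31  1.36  0.01  0.52 -1.58] 1.0016432128168162e-11
[-0.26 -0.31  1.36  0.01  0.52 -0.01] [-0.26 -0.31  1.36  0.01  0.52  1.52]
0.74 -5 [-0.26 -0.32  1.43  0.02  0.37 -1.59] 8.010259122670504e-13
[-0.26 -0.32  1.43  0.02  0.37 -0.02] [-0.26 -0.32  1.43  0.02  0.37  1.51]
-0.057 0.004 0.007 -0.005 -0.021 -0.033 0.04; -0.057 0.005 0.007 -0.004 -0.019 -0.034 0.04; -0.058 0.004 0.006 -0.005 -0.017 -0.035 0.04; -0.057 0.005 0.007 -0.004 -0.014 -0.036 0.04; -0.057 0.004 0.007 -0.005 -0.013 -0.037 0.04; -0.057 0.004 0.007 -0.004 -0.011 -0.038 0.04
```

Request:
arm_command:
  series: "-0.057 0.004 0.007 -0.005 -0.021 -0.033 0.04; -0.057 0.005 0.007 -0.004 -0.019 -0.034 0.04; -0.058 0.004 0.006 -0.005 -0.017 -0.035 0.04; -0.057 0.005 0.007 -0.004 -0.014 -0.036 0.04; -0.057 0.004 0.007 -0.005 -0.013 -0.037 0.04; -0.057 0.004 0.007 -0.004 -0.011 -0.038 0.04; 0 0 0 0 0 0 0.04"

```text
time: 8.05
tool_pos: [0.662, -0.0814, 0.4734]
ee_rot: [-2.669, -0.0, 1.368]
wrist_force: [-0.6, 0.1, -3.1]
width: 0.0595
```

```bash
python3 - <<'E'
from bench import robot
from h import *
o=robot.get_obs(); p,R=cur(o); show(o)
plan(p,R,[.69,-.12,.72],Rt(-.25,np.radians(-5)),w=.04,step=.035,ang=.1)
E
```

```text
t 8.05 tcp [ 0.662  -0.0814  0.4734] q [-0.211 -0.351  1.607  0.011  0.788 -1.582] F [-0.6  0.1 -3.1] w 0.0595
x_t [0.201 0.98  0.   ] a [ 0.872 -0.179 -0.456]
-0.07 0.001 0.006 -0.004 -0.01 -0.029 0.04; -0.07 0.001 0.006 -0.004 -0.008 -0.031 0.04; -0.07 0.001 0.006 -0.004 -0.006 -0.03 0.04; -0.07 0.002 0.006 -0.004 -0.004 -0.031 0.04; -0.07 0.001 0.005 -0.004 -0.001 -0.031 0.04; -0.07 0.001 0.006 -0.004 0.001 -0.031 0.04; -0.07 0.001 0.006 -0.004 0.002 -0.031 0.04; -0.07 0.001 0.006 -0.004 0.006 -0.031 0.04
```

Request:
arm_command:
  series: "-0.07 0.001 0.006 -0.004 -0.01 -0.029 0.04; -0.07 0.001 0.006 -0.004 -0.008 -0.031 0.04; -0.07 0.001 0.006 -0.004 -0.006 -0.03 0.04; -0.07 0.002 0.006 -0.004 -0.004 -0.031 0.04; -0.07 0.001 0.005 -0.004 -0.001 -0.031 0.04; -0.07 0.001 0.006 -0.004 0.001 -0.031 0.04; -0.07 0.001 0.006 -0.004 0.002 -0.031 0.04; -0.07 0.001 0.006 -0.004 0.006 -0.031 0.04; 0 0 0 0 0 0 0.04"

```text
time: 8.95
tool_pos: [0.7038, -0.1232, 0.6697]
ee_rot: [3.12, -0.001, 1.321]
wrist_force: [-0.2, -0.2, -4.0]
width: 0.0594
```

```bash
python3 - <<'E'
from bench import robot
from h import *
o=robot.get_obs(); p,R=cur(o); show(o)
E
```

```text
t 8.95 tcp [ 0.7038 -0.1232  0.6697] q [-0.256 -0.321  1.528  0.018  0.341 -1.587] F [-0.2 -0.2 -4. ] w 0.0594
x_t [0.247 0.969 0.001] a [ 0.969 -0.247  0.022]
```

Now roll about the tool's y (positive), with a check halfway.

Request:
arm_command:
  series: "0 0.14 0 0 0 0 0.04; 0 0.14 0 0 0 0 0.04; 0 0.14 0 0 0 0 0.04; 0 0.14 0 0 0 0 0.04; 0 0.14 0 0 0 0 0.04; 0 0.14 0 0 0 0 0.04"

```text
time: 9.55
tool_pos: [0.7092, -0.1231, 0.6288]
ee_rot: [-3.074, -0.873, 1.272]
wrist_force: [-0.3, -0.2, -4.3]
width: 0.0594
```

```bash
python3 - <<'E'
from bench import robot
from h import *
o=robot.get_obs(); p,R=cur(o); show(o); cv2.imwrite("pics/scene6.png",robot.snapshot("scene"))
E
```

```text
t 9.55 tcp [ 0.7092 -0.1231  0.6288] q [-0.254 -0.314  1.56   0.019  0.368 -0.714] F [-0.3 -0.2 -4.3] w 0.0594
x_t [0.189 0.614 0.766] a [ 0.969 -0.244 -0.043]
```

View pics/scene6.png

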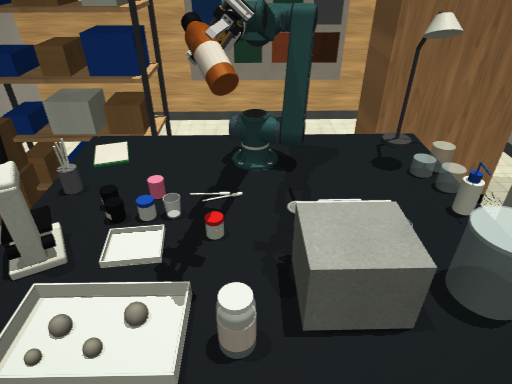

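```bash
python3 - <<'E'
from bench import robot
from h import *
o=robot.get_obs(); p,R=cur(o)
plan(p,R,[.70,-.12,.73],Rt(-.25,np.radians(-12),2.1),w=.04,n=10)
E
```

```text
-0.003 0.121 -0.027 0.008 -0.001 -0.006 0.04; -0.002 0.122 -0.027 0.009 -0.002 -0.006 0.04; -0.003 0.121 -0.027 0.009 -0.001 -0.004 0.04; -0.002 0.122 -0.027 0.01 0 -0.004 0.04; -0.003 0.121 -0.027 0.01 -0.001 -0.002 0.04; -0.002 0.122 -0.027 0.01 0 0 0.04; -0.003 0.121 -0.027 0.01 0 0 0.04; -0.002 0.122 -0.027 0.011 0.001 0.002 0.04; -0.003 0.121 -0.027 0.01 0 0.003 0.04; -0.002 0.121 -0.027 0.009 0.001 0.004 0.04
```

Request:
arm_command:
  series: "-0.003 0.121 -0.027 0.008 -0.001 -0.006 0.04; -0.002 0.122 -0.027 0.009 -0.002 -0.006 0.04; -0.003 0.121 -0.027 0.009 -0.001 -0.004 0.04; -0.002 0.122 -0.027 0.01 0 -0.004 0.04; -0.003 0.121 -0.027 0.01 -0.001 -0.002 0.04; -0.002 0.122 -0.027 0.01 0 0 0.04; -0.003 0.121 -0.027 0.01 0 0 0.04; -0.002 0.122 -0.027 0.011 0.001 0.002 0.04; -0.003 0.121 -0.027 0.01 0 0.003 0.04; -0.002 0.121 -0.027 0.009 0.001 0.004 0.04"

```text
time: 10.6
tool_pos: [0.7107, -0.1199, 0.6792]
ee_rot: [0.257, -1.03, -2.033]
wrist_force: [0.3, -0.5, -4.2]
width: 0.0591
```

```bash
python3 - <<'E'
from bench import robot
from h import *
o=robot.get_obs(); p,R=cur(o); show(o)
def tilt(R): 
    z=Rt(-.15,np.radians(41)).inv().apply([0,0,1]); return np.degrees(np.arccos(R.apply(z)[2]))
print("tilt",tilt(R))
plan(p,R,p+[0,0,.06],Rt(-.25,np.radians(-10),3.1),w=.04,n=10)
E
```

```text
t 10.6 tcp [ 0.7107 -0.1199  0.6792] q [-0.25  -0.309  1.576  0.056  0.172  0.473] F [ 0.3 -0.5 -4.2] w 0.0591
x_t [-0.23  -0.461  0.857] a [ 0.963 -0.236  0.131]
tilt 117.49953320400677
0.003 0.1 -0.003 0.005 0.001 0.003 0.04; 0.004 0.1 -0.003 0.005 0.001 0.003 0.04; 0.003 0.1 -0.003 0.004 0 0.004 0.04; 0.004 0.1 -0.004 0.004 0.001 0.005 0.04; 0.003 0.101 -0.003 0.004 0.001 0.005 0.04; 0.003 0.1 -0.003 0.003 0.001 0.005 0.04; 0.004 0.1 -0.003 0.003 0.001 0.005 0.04; 0.003 0.1 -0.003 0.002 0.001 0.006 0.04; 0.004 0.1 -0.003 0.001 0.001 0.005 0.04; 0.003 0.1 -0.004 0.001 0.001 0.006 0.04
```

```bash
python3 - <<'E'
from bench import robot
from h import *
o=robot.get_obs(); p,R=cur(o)
plan(p,R,p+[-.01,0,.08],Rt(-.25,np.radians(-3),2.9),w=.04,n=8)
E
```

```text
-0.009 0.1 0.005 0.009 0 0.005 0.04; -0.009 0.1 0.005 0.008 0 0.005 0.04; -0.008 0.101 0.005 0.008 0 0.007 0.04; -0.009 0.1 0.005 0.007 0 0.007 0.04; -0.009 0.1 0.006 0.006 0 0.008 0.04; -0.009 0.1 0.005 0.006 -0.001 0.008 0.04; -0.009 0.1 0.005 0.004 0 0.009 0.04; -0.008 0.1 0.005 0.004 -0.001 0.01 0.04
```

Request:
arm_command:
  series: "-0.009 0.1 0.005 0.009 0 0.005 0.04; -0.009 0.1 0.005 0.008 0 0.005 0.04; -0.008 0.101 0.005 0.008 0 0.007 0.04; -0.009 0.1 0.005 0.007 0 0.007 0.04; -0.009 0.1 0.006 0.006 0 0.008 0.04; -0.009 0.1 0.005 0.006 -0.001 0.008 0.04; -0.009 0.1 0.005 0.004 0 0.009 0.04; -0.008 0.1 0.005 0.004 -0.001 0.01 0.04"

```text
time: 11.4
tool_pos: [0.7114, -0.1205, 0.7167]
ee_rot: [-0.023, -0.231, -1.813]
wrist_force: [1.2, -0.8, -4.3]
width: 0.0592
```

```bash
python3 - <<'E'
from bench import robot
from h import *
o=robot.get_obs(); p,R=cur(o); show(o)
def tilt(R): 
    z=Rt(-.15,np.radians(41)).inv().apply([0,0,1]); return np.degrees(np.arccos(R.apply(z)[2]))
print("tilt",tilt(R)); cv2.imwrite("pics/scene7.png",robot.snapshot("scene"))
plan(p,R,p+[-.01,0,.07],Rt(-.25,np.radians(-4),3.1),w=.04,n=6)
E
```

```text
t 11.4 tcp [ 0.7114 -0.1205  0.7167] q [-0.246 -0.274  1.369 -0.003  0.499  1.342] F [ 1.2 -0.8 -4.3] w 0.0592
x_t [-0.233 -0.945  0.229] a [ 0.969 -0.244 -0.022]
tilt 136.03626971842348
0.015 0.032 -0.003 0.003 -0.002 0.011 0.04; 0.015 0.031 -0.002 0.003 -0.002 0.012 0.04; 0.016 0.032 -0.003 0.002 -0.001 0.011 0.04; 0.015 0.031 -0.002 0.002 -0.001 0.012 0.04; 0.015 0.032 -0.003 0.002 -0.002 0.011 0.04; 0.015 0.031 -0.002 0.001 -0.001 0.012 0.04
```

View pics/scene7.png

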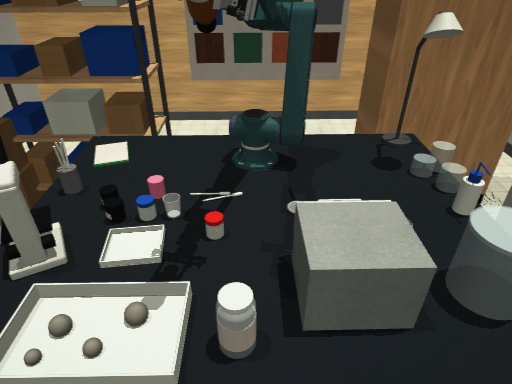

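Request:
arm_command:
  series: "0.015 0.032 -0.003 0.003 -0.002 0.008 0.04; 0.015 0.031 -0.002 0.003 -0.002 0.008 0.04; 0.016 0.032 -0.003 0.002 -0.001 0.008 0.04; 0.015 0.031 -0.002 0.002 -0.001 0.008 0.04; 0.01 0 0 0 0 0.006 0.04"

```text
time: 11.95
tool_pos: [0.7052, -0.1228, 0.7525]
ee_rot: [0.046, -0.101, -1.821]
wrist_force: [-0.0, 0.1, -2.9]
width: 0.0592
```

```bash
python3 - <<'E'
from bench import robot
from h import *
o=robot.get_obs(); p,R=cur(o); show(o)
def tilt(R): 
    z=Rt(-.15,np.radians(41)).inv().apply([0,0,1]); return np.degrees(np.arccos(R.apply(z)[2]))
print("tilt",tilt(R)); cv2.imwrite("pics/top7.png",robot.snapshot("top"))
p1,R1=plan(p,R,p+[-.03,0,.06],Rt(-.25,np.radians(5),1.5),w=.04)
E
```

```text
t 11.95 tcp [ 0.7052 -0.1228  0.7525] q [-0.257 -0.279  1.348  0.026  0.457  1.447] F [-0.   0.1 -2.9] w 0.0592
x_t [-0.246 -0.964  0.101] a [ 0.969 -0.243  0.045]
tilt 141.24961932943333
-0.008 -0.128 0.009 0.001 -0.002 0.005 0.04; -0.008 -0.128 0.009 0.002 -0.002 0.005 0.04; -0.008 -0.129 0.009 0.002 -0.003 0.004 0.04; -0.009 -0.128 0.01 0.003 -0.002 0.005 0.04; -0.008 -0.128 0.009 0.003 -0.003 0.003 0.04; -0.008 -0.128 0.009 0.004 -0.002 0.004 0.04; -0.008 -0.128 0.009 0.004 -0.003 0.002 0.04; -0.009 -0.128 0.009 0.005 -0.002 0.003 0.04; -0.008 -0.129 0.009 0.004 -0.003 0.001 0.04; -0.008 -0.128 0.009 0.005 -0.003 0.001 0.04; -0.008 -0.128 0.009 0.005 -0.002 0 0.04; -0.008 -0.128 0.009 0.005 -0.003 0 0.04
```

View pics/top7.png

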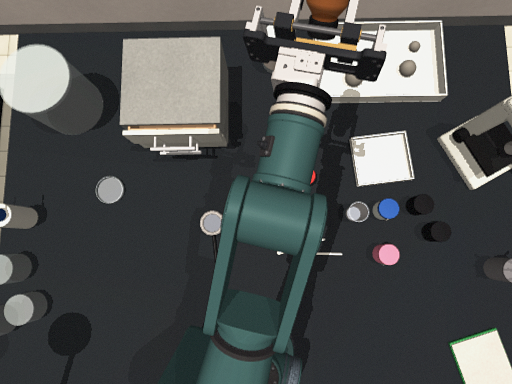

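Request:
arm_command:
  series: "-0.008 -0.128 0.009 0.001 -0.002 0.005 0.04; -0.008 -0.128 0.009 0.002 -0.002 0.005 0.04; -0.008 -0.129 0.009 0.002 -0.003 0.004 0.04; -0.009 -0.128 0.01 0.003 -0.002 0.005 0.04; -0.008 -0.128 0.009 0.003 -0.003 0.003 0.04; -0.008 -0.128 0.009 0.004 -0.002 0.004 0.04; -0.008 -0.128 0.009 0.004 -0.003 0.002 0.04; -0.009 -0.128 0.009 0.005 -0.002 0.003 0.04; -0.008 -0.129 0.009 0.004 -0.003 0.001 0.04; -0.008 -0.128 0.009 0.005 -0.003 0.001 0.04; -0.008 -0.128 0.009 0.005 -0.002 0 0.04; -0.008 -0.128 0.009 0.005 -0.003 0 0.04"

```text
time: 13.2
tool_pos: [0.6753, -0.1215, 0.8137]
ee_rot: [-2.56, -1.4, 0.741]
wrist_force: [0.1, 0.5, -4.1]
width: 0.0591
```

```bash
python3 - <<'E'
from bench import robot
from h import *
o=robot.get_obs(); p,R=cur(o); show(o)
p1,R1=plan(p,R,[.66,-.15,.68],Rt(-.3,np.radians(15),0),w=.04)
E
```

```text
t 13.2 tcp [ 0.6753 -0.1215  0.8137] q [-0.266 -0.238  1.08   0.015  0.822 -0.154] F [ 0.1  0.5 -4.1] w 0.0591
x_t [0.125 0.115 0.985] a [ 0.963 -0.252 -0.093]
0.01 -0.129 0.014 -0.012 0 -0.001 0.04; 0.01 -0.128 0.014 -0.013 0.001 0 0.04; 0.009 -0.129 0.015 -0.012 0.001 0.003 0.04; 0.01 -0.129 0.014 -0.012 0.001 0.003 0.04; 0.01 -0.129 0.014 -0.011 0.001 0.005 0.04; 0.01 -0.128 0.014 -0.011 0.002 0.007 0.04; 0.009 -0.129 0.015 -0.01 0.001 0.008 0.04; 0.01 -0.129 0.014 -0.008 0.002 0.009 0.04; 0.01 -0.128 0.014 -0.007 0.002 0.01 0.04; 0.009 -0.129 0.014 -0.006 0.002 0.011 0.04; 0.01 -0.129 0.014 -0.005 0.003 0.011 0.04
```

Request:
arm_command:
  series: "0.01 -0.129 0.014 -0.012 0 -0.001 0.04; 0.01 -0.128 0.014 -0.013 0.001 0 0.04; 0.009 -0.129 0.015 -0.012 0.001 0.003 0.04; 0.01 -0.129 0.014 -0.012 0.001 0.003 0.04; 0.01 -0.129 0.014 -0.011 0.001 0.005 0.04; 0.01 -0.128 0.014 -0.011 0.002 0.007 0.04; 0.009 -0.129 0.015 -0.01 0.001 0.008 0.04; 0.01 -0.129 0.014 -0.008 0.002 0.009 0.04; 0.01 -0.128 0.014 -0.007 0.002 0.01 0.04; 0.009 -0.129 0.014 -0.006 0.002 0.011 0.04; 0.01 -0.129 0.014 -0.005 0.003 0.011 0.04"

```text
time: 14.3
tool_pos: [0.6565, -0.1544, 0.6859]
ee_rot: [-2.89, 0.067, 1.281]
wrist_force: [-0.4, 0.3, -3.0]
width: 0.0596
```

```bash
python3 - <<'E'
from bench import robot
from h import *
from kin import ik
o=robot.get_obs(); p,R=cur(o); show(o)
for psi in (-.6,-.65,-.7): 
  T=Rt(psi,np.radians(42)); print(psi,ik([.604,-.397,.3],T,o["joint_positions"])[0].round(2),ik(np.array([.604,-.397,.115])+.0188*T.as_matrix()[:,1],T,o["joint_positions"])[0].round(2))
p1,R1=plan(p,R,[.62,-.30,.45],Rt(-.5,np.radians(33)),w=.04)
E
```

```text
t 14.3 tcp [ 0.6565 -0.1544  0.6859] q [-0.323 -0.316  1.298  0.022  0.841 -1.659] F [-0.4  0.3 -3. ] w 0.0596
x_t [ 0.285  0.956 -0.067] a [ 0.923 -0.292 -0.249]
-0.6 [-0.69 -0.1   1.6   0.1   0.81 -1.7 ] [-0.69  0.08  1.83  0.18  0.4  -1.79]
-0.65 [-0.67 -0.1   1.6   0.02  0.8  -1.59] [-0.67  0.08  1.83  0.03  0.39 -1.61]
-0.7 [-0.64 -0.1   1.6  -0.06  0.81 -1.48] [-0.64  0.09  1.83 -0.12  0.39 -1.42]
0.047 0.021 0.024 -0.019 0.01 0.034 0.04; 0.047 0.021 0.024 -0.02 0.011 0.033 0.04; 0.047 0.021 0.023 -0.02 0.014 0.031 0.04; 0.047 0.021 0.024 -0.02 0.016 0.031 0.04; 0.047 0.021 0.024 -0.02 0.017 0.03 0.04; 0.048 0.021 0.024 -0.021 0.019 0.028 0.04; 0.047 0.021 0.024 -0.021 0.022 0.027 0.04
```

Request:
arm_command:
  series: "0.047 0.021 0.024 -0.019 0.01 0.034 0.04; 0.047 0.021 0.024 -0.02 0.011 0.033 0.04; 0.047 0.021 0.023 -0.02 0.014 0.031 0.04; 0.047 0.021 0.024 -0.02 0.016 0.031 0.04; 0.047 0.021 0.024 -0.02 0.017 0.03 0.04; 0.048 0.021 0.024 -0.021 0.019 0.028 0.04; 0.047 0.021 0.024 -0.021 0.022 0.027 0.04"

```text
time: 15.0
tool_pos: [0.6182, -0.3025, 0.4512]
ee_rot: [-2.57, 0.001, 1.068]
wrist_force: [0.5, 0.5, -3.5]
width: 0.0594
```

```bash
python3 - <<'E'
from bench import robot
from h import *
from kin import ik
o=robot.get_obs(); p,R=cur(o); show(o)
T=Rt(-.65,np.radians(41.5))
p1,R1=plan(p,R,np.array([.604,-.397,.25])+.0188*T.as_matrix()[:,1],T,w=.04)
E
```

```text
t 15.0 tcp [ 0.6182 -0.3025  0.4512] q [-0.563 -0.264  1.528  0.065  0.88  -1.646] F [ 0.5  0.5 -3.5] w 0.0594
x_t [ 0.482  0.876 -0.001] a [ 0.737 -0.406 -0.541]
0.025 0.015 0.019 -0.015 0.026 0.026 0.04; 0.026 0.015 0.02 -0.015 0.027 0.025 0.04; 0.025 0.015 0.019 -0.015 0.027 0.023 0.04; 0.026 0.015 0.02 -0.015 0.029 0.023 0.04; 0.025 0.015 0.019 -0.015 0.029 0.022 0.04; 0.026 0.015 0.02 -0.014 0.031 0.022 0.04
```

Request:
arm_command:
  series: "0.025 0.015 0.019 -0.015 0.026 0.026 0.04; 0.026 0.015 0.02 -0.015 0.027 0.025 0.04; 0.025 0.015 0.019 -0.015 0.027 0.023 0.04; 0.026 0.015 0.02 -0.015 0.029 0.023 0.04; 0.025 0.015 0.019 -0.015 0.029 0.022 0.04; 0.026 0.015 0.02 -0.014 0.031 0.022 0.04; 0 0 0 0 -0.003 -0.003 0.04"

```text
time: 15.7
tool_pos: [0.6123, -0.4115, 0.2272]
ee_rot: [-2.406, 0.003, 0.913]
wrist_force: [-1.3, 0.7, -5.8]
width: 0.0596
```

```bash
python3 - <<'E'
from bench import robot
from h import *
o=robot.get_obs(); p,R=cur(o); show(o); print("grasp",p-R.as_matrix()[:,1]*.0188)
ii={c:robot.snapshot(c) for c in ("scene","top")}
for c in ii: cv2.imwrite(f"pics/{c}8.png",cv2.resize(ii[c][100:300,60:260] if c=="scene" else ii[c][60:260,270:470],None,fx=3,fy=3))
for c in ii:
    for d in robot.spot_in(c,"bottle"): print(c,round(d["score"],2),(np.array(robot.camera_params(c)["extrinsics"])@np.r_[d["centre"],1])[:3].round(3))
E
```

```text
t 15.7 tcp [ 0.6123 -0.4115  0.2272] q [-0.673 -0.034  1.682  0.015  0.658 -1.595] F [-1.3  0.7 -5.8] w 0.0596
x_t [ 0.611  0.791 -0.003] a [ 0.586 -0.455 -0.671]
grasp [ 0.60129074 -0.40295829  0.23982476]
scene 0.57 [ 0.624 -0.393  0.23 ]
scene 0.17 [0.642 0.24  0.206]
top 0.92 [ 0.597 -0.392  0.296]
```

View pics/scene8.png

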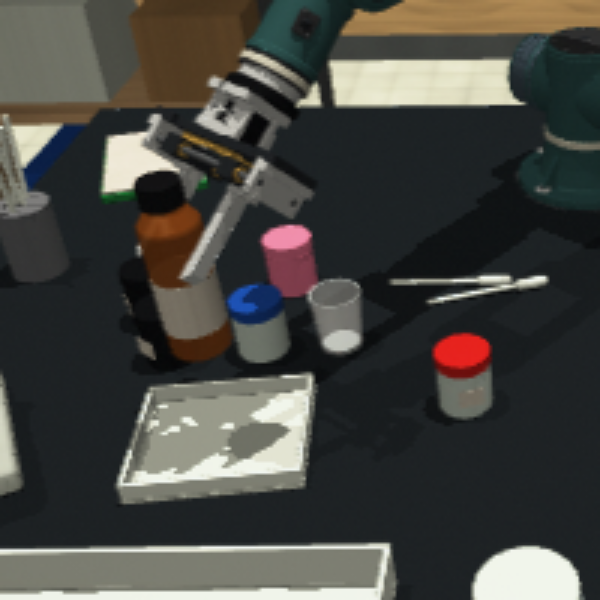

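View pics/top8.png

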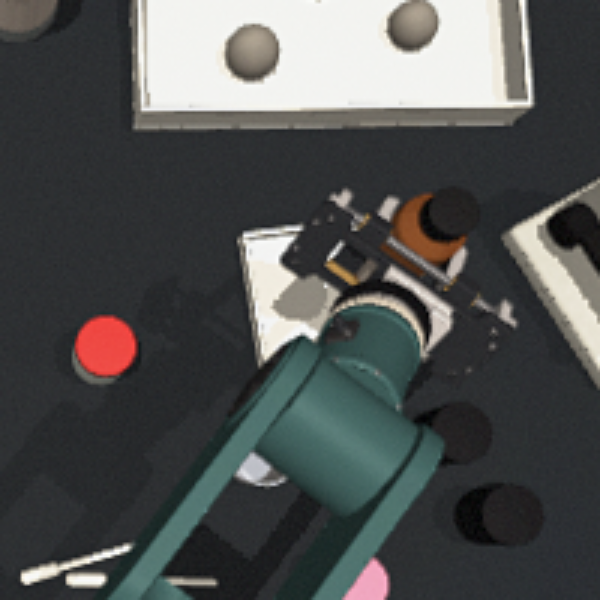

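```bash
python3 - <<'E'
from bench import robot
from h import *
im={c:robot.snapshot(c) for c in ("scene","top")}
cv2.imwrite("pics/scene9.png",cv2.resize(im["scene"][145:235,90:160],None,fx=8,fy=8,interpolation=cv2.INTER_CUBIC)[:600])
cv2.imwrite("pics/scene9.png",cv2.resize(im["scene"][150:225,90:160],None,fx=8,fy=8,interpolation=cv2.INTER_CUBIC))
cv2.imwrite("pics/top9.png",cv2.resize(im["top"][115:165,395:445],None,fx=10,fy=10,interpolation=cv2.INTER_CUBIC))
E
```

```text
(no output)
```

View pics/scene9.png

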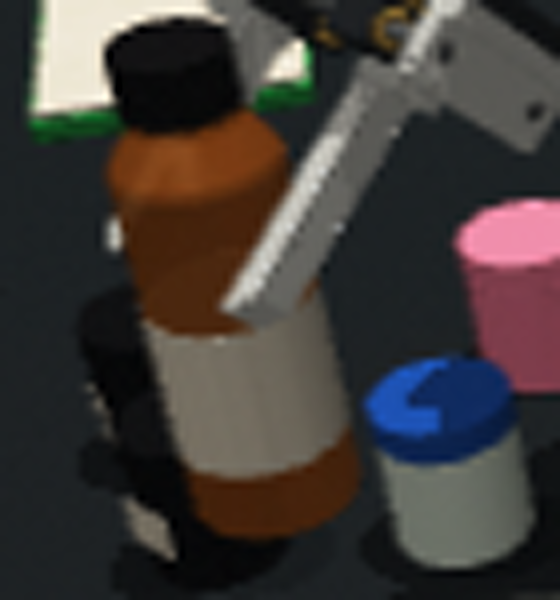

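View pics/top9.png

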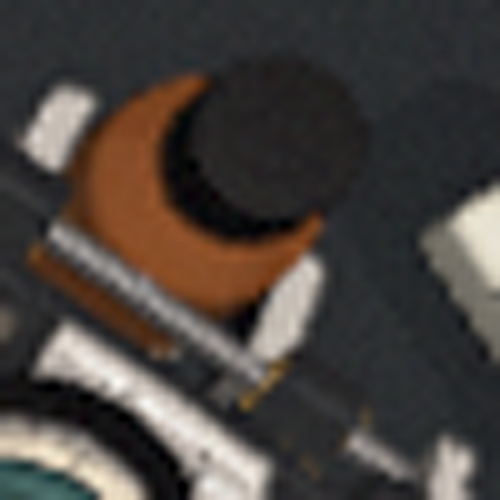

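```bash
python3 - <<'E'
from bench import robot
from h import *
from scipy.optimize import least_squares
s,t=robot.camera_params("scene"),robot.camera_params("top")
o=robot.get_obs(); p,R=cur(o); show(o)
def ax(k): v=np.array([k[3],k[4],1]); return v/np.linalg.norm(v)
f=lambda k: np.r_[proj(s,k[:3])-[111.5,155.3],proj(t,k[:3])-[422.2,128.5],proj(s,k[:3]-.19*ax(k))-[124.6,211.2]]
r=least_squares(f,[.6,-.4,.3,0,0]); print(r.x.round(3),r.fun.round(1)); k=r.x; print("base",(k[:3]-.19*ax(k)).round(3))
a=ax(k); print("in tool",R.inv().apply(a).round(3),"expected",Rt(-.15,np.radians(41)).inv().apply([0,0,1]).round(3))
print("grasp",p-R.as_matrix()[:,1]*.0188)
E
```

```text
t 16.0 tcp [ 0.6162 -0.4122  0.2435] q [-0.671 -0.044  1.671  0.016  0.656 -1.595] F [-0.7 -0.1 -4.1] w 0.0591
x_t [ 0.61   0.793 -0.002] a [ 0.599 -0.463 -0.653]
[ 0.603 -0.401  0.335  0.005  0.007] [-0.8 -0.2 -0.7  0.2  0.   0. ]
base [ 0.602 -0.403  0.145]
in tool [ 0.007 -0.653 -0.757] expected [ 0.    -0.656 -0.755]
grasp [ 0.60496383 -0.40348317  0.2558251 ]
```

```bash
python3 - <<'E'
from bench import robot
from h import *
o=robot.get_obs(); p,R=cur(o)
T=Rt(-.65,np.radians(41))
plan(p,R,[.6162,-.408,.125],T,w=.04,step=.02)
E
```

```text
0.001 0 -0.001 0.001 0.013 0.015 0.04; 0 -0.001 -0.001 0 0.012 0.015 0.04; 0.001 0 -0.001 0.001 0.013 0.016 0.04; 0.001 0 -0.001 0 0.012 0.015 0.04; 0 -0.001 -0.001 0.001 0.013 0.015 0.04; 0.001 0 -0.001 0 0.013 0.015 0.04
```

Request:
arm_command:
  series: "0.001 0 -0.001 0.001 0.013 0.015 0.04; 0 -0.001 -0.001 0 0.012 0.015 0.04; 0.001 0 -0.001 0.001 0.013 0.016 0.04; 0.001 0 -0.001 0 0.012 0.015 0.04; 0 -0.001 -0.001 0.001 0.013 0.015 0.04; 0 0 0 0 0 0 0.04"

```text
time: 16.6
tool_pos: [0.6226, -0.409, 0.1633]
ee_rot: [-2.456, 0.001, 0.925]
wrist_force: [0.5, -0.3, -4.5]
width: 0.0594
```

```bash
python3 - <<'E'
from bench import robot
from h import *
o=robot.get_obs(); p,R=cur(o);show(o)
T=Rt(-.65,np.radians(41))
plan(p,R,[.6162,-.408,.104],T,w=.04,step=.008)
E
```

```text
t 16.6 tcp [ 0.6226 -0.409   0.1633] q [-0.664  0.021  1.789  0.032  0.447 -1.611] F [ 0.5 -0.3 -4.5] w 0.0594
x_t [ 0.602  0.799 -0.001] a [ 0.618 -0.466 -0.633]
0.004 0 0 0 0.004 0.006 0.04; 0.004 0.001 0.001 -0.001 0.004 0.006 0.04; 0.003 0 0 0 0.004 0.007 0.04; 0.004 0.001 0 -0.001 0.005 0.006 0.04; 0.004 0 0.001 0 0.004 0.006 0.04; 0.004 0 0 0 0.004 0.006 0.04; 0.003 0.001 0.001 -0.001 0.004 0.006 0.04; 0.004 0 0 0 0.005 0.006 0.04
```

Request:
arm_command:
  series: "0.008 0 0 0 0.004 0.008 0.04; 0.006 0.001 0.001 -0.001 0.004 0.008 0.04; 0.003 0 0 0 0.004 0.008 0.04; 0.004 0.001 0 -0.001 0.005 0.008 0.04; 0.004 0 0.001 0 0.004 0.006 0.04"

```text
time: 17.1
tool_pos: [0.618, -0.4075, 0.1296]
ee_rot: [-2.446, 0.001, 0.923]
wrist_force: [-0.7, -0.6, -4.1]
width: 0.0596
```

```bash
python3 - <<'E'
from bench import robot
from h import *
o=robot.get_obs(); p,R=cur(o);show(o); print(np.degrees(np.arcsin(-R.as_matrix()[2,1])))
T=Rt(-.65,np.radians(41))
plan(p,R,[.617,-.408,.104],T,w=.04,step=.008)
E
```

```text
t 17.1 tcp [ 0.618  -0.4075  0.1296] q [-0.666  0.05   1.827  0.036  0.39  -1.616] F [-0.7 -0.6 -4.1] w 0.0596
x_t [ 0.603  0.798 -0.001] a [ 0.612 -0.463 -0.641]
39.85961995904904
0.005 0 0 0 0.004 0.005 0.04; 0.005 0.001 0.001 -0.001 0.004 0.005 0.04; 0.005 0 0 0 0.004 0.005 0.04; 0.005 0.001 0 0 0.004 0.005 0.04
```

Request:
arm_command:
  series: "0.006 0 0 0 0.004 0.006 0.04; 0.005 0 0 -0.001 0.004 0.006 0.04; 0.003 0 0 0 0.003 0.004 0.04"

```text
time: 17.4
tool_pos: [0.6154, -0.407, 0.1078]
ee_rot: [-2.43, 0.001, 0.923]
wrist_force: [0.4, 0.5, -3.6]
width: 0.0593
```

```bash
python3 - <<'E'
from bench import robot
from h import *
o=robot.get_obs(); p,R=cur(o);show(o); print(np.degrees(np.arcsin(-R.as_matrix()[2,1])))
T=Rt(-.65,np.radians(41))
plan(p,R,[.617,-.408,.104],T,w=.04,step=.008)
E
```

```text
t 17.4 tcp [ 0.6154 -0.407   0.1078] q [-0.668  0.074  1.841  0.042  0.368 -1.624] F [ 0.4  0.5 -3.6] w 0.0593
x_t [ 0.603  0.797 -0.001] a [ 0.603 -0.457 -0.653]
40.793359784767595
0.004 0.002 0.001 0 0.004 0.002 0.04
```

Expected contact at TCP z≈0.104; ease down in 2–3 mm rows watching the force.

Request:
arm_command:
  series: "0 0 0 0 0.002 0.002 0.04; 0 0 0 0 0.001 0.001 0.04"

```text
time: 17.6
tool_pos: [0.6161, -0.4077, 0.1036]
ee_rot: [-2.431, 0.001, 0.923]
wrist_force: [0.1, 2.1, 1.1]
width: 0.0591
```

Request:
arm_command:
  series: "0 0 0 0 0.001 0.002 0.04; 0 0 0 0 0.001 0.001 0.04"

```text
time: 17.8
tool_pos: [0.6174, -0.4086, 0.1036]
ee_rot: [-2.438, 0.001, 0.923]
wrist_force: [0.1, 1.4, -2.0]
width: 0.0596
```

Request:
arm_command:
  series: "0 0 0 0 0 0.001 0.07; 0 0 0 0 0 0 0.09; 0 0 0 0 0 0 0.094; 0 0 0 0 0 0 0.094; 0 0 0 0 0 0 0.094"

```text
time: 18.3
tool_pos: [0.6193, -0.4103, 0.1088]
ee_rot: [-2.449, 0.001, 0.923]
wrist_force: [0.6, 0.3, 0.1]
width: 0.0933
```

```bash
python3 - <<'E'
from bench import robot
from h import *
o=robot.get_obs(); p,R=cur(o);show(o)
im={c:robot.snapshot(c) for c in ("scene","top")}
cv2.imwrite("pics/scene10.png",cv2.resize(im["scene"][150:280,80:200],None,fx=4,fy=4,interpolation=cv2.INTER_CUBIC))
cv2.imwrite("pics/top10.png",cv2.resize(im["top"][95:215,320:460],None,fx=4,fy=4,interpolation=cv2.INTER_CUBIC))
E
```

```text
t 18.3 tcp [ 0.6193 -0.4103  0.1088] q [-0.668  0.081  1.843  0.045  0.34  -1.627] F [0.6 0.3 0.1] w 0.0933
x_t [ 0.604  0.797 -0.001] a [ 0.613 -0.465 -0.639]
```

View pics/scene10.png

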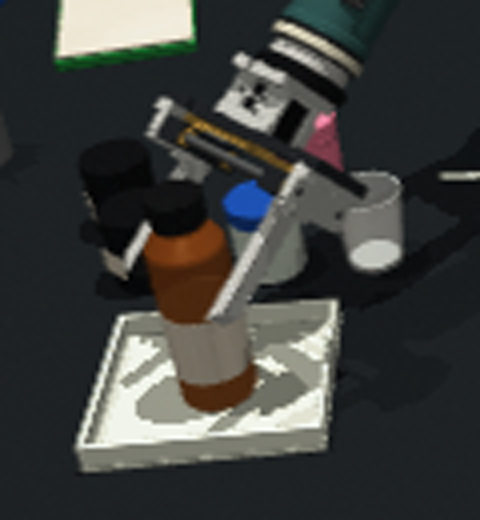

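View pics/top10.png

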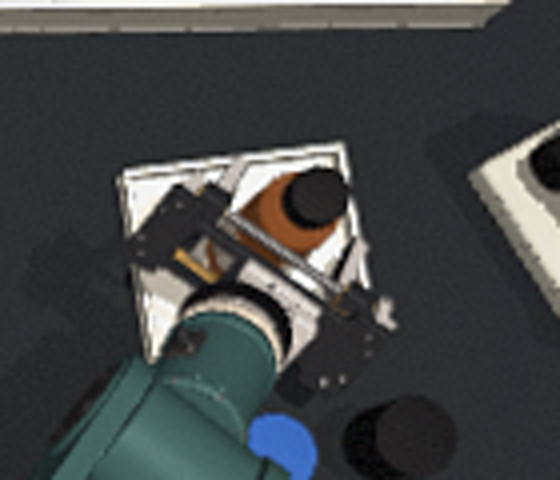

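Request:
arm_command:
  series: "0 0 0 0 -0.02 0 0.094; 0 0 0 0 -0.03 0 0.094; 0 0 0 0 -0.04 0 0.094; 0 0 0 0 -0.045 0 0.094; 0 0 0 0 -0.045 0 0.094; 0 0 0 0 -0.045 0 0.094"

```text
time: 19.0
tool_pos: [0.4769, -0.3027, 0.2486]
ee_rot: [-2.434, 0.001, 0.922]
wrist_force: [-0.5, -0.7, 1.0]
width: 0.0937
```

```bash
python3 - <<'E'
from bench import robot
from h import *
from kin import ik
o=robot.get_obs(); p,R=cur(o);show(o)
im={c:robot.snapshot(c) for c in ("scene","top")}
for c in im:
    for n in ("bottle","pot1"):
      for d in robot.spot_in(c,n): print(c,n,round(d["score"],2),(np.array(robot.camera_params(c)["extrinsics"])@np.r_[d["centre"],1])[:3].round(3))
cv2.imwrite("pics/scene11.png",im["scene"])
E
```

```text
t 19.0 tcp [ 0.4769 -0.3027  0.2486] q [-0.681 -0.486  2.002  0.034  0.763 -1.617] F [-0.5 -0.7  1. ] w 0.0937
x_t [ 0.604  0.797 -0.001] a [ 0.605 -0.46  -0.65 ]
scene bottle 0.77 [ 0.627 -0.39   0.109]
scene pot1 0.93 [ 0.56  -0.141  0.06 ]
scene pot1 0.69 [ 0.455 -0.388  0.056]
scene pot1 0.69 [ 0.321 -0.383  0.056]
scene pot1 0.66 [ 0.472 -0.506  0.065]
scene pot1 0.61 [ 0.375 -0.542  0.075]
top bottle 0.7 [ 0.591 -0.382  0.153]
top bottle 0.48 [0.635 0.241 0.184]
top pot1 0.98 [ 0.446 -0.495  0.078]
top pot1 0.69 [ 0.301 -0.382  0.071]
top pot1 0.67 [ 0.362 -0.537  0.078]
top pot1 0.59 [ 0.537 -0.14   0.072]
```

View pics/scene11.png

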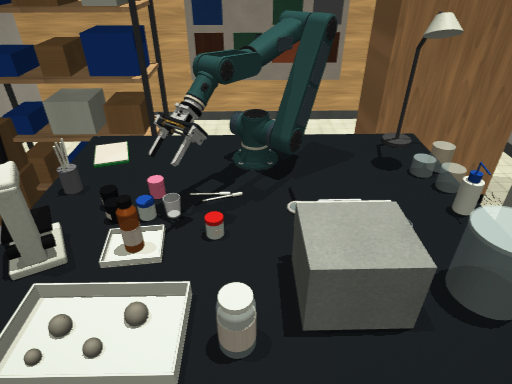

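```bash
python3 - <<'E'
from bench import robot
from h import *
from kin import ik
o=robot.get_obs(); p,R=cur(o)
D=Ro.from_euler("xyz",[-np.pi/2,0,0])
q=o["joint_positions"]
for t in ([.42,-.02,.36],[.599,.24,.30],[.599,.24,.157],[.43,.24,.157]): q,e=ik(t,D,q); print(t,q.round(2),round(e,4))
plan(p,R,[.44,-.02,.36],D,w=.034)
E
```

```text
[0.42, -0.02, 0.36] [-0.18 -0.18  1.32  0.    2.   -0.18] 0.0
[0.599, 0.24, 0.3] [0.29 0.31 0.92 0.   1.91 0.29] 0.0
[0.599, 0.24, 0.157] [ 0.29  0.31  1.2  -0.    1.63  0.29] 0.0
[0.43, 0.24, 0.157] [ 0.39 -0.03  1.58 -0.    1.58  0.39] 0.0
0.089 0.096 0.044 0.023 -0.025 0.005 0.034; 0.088 0.096 0.044 0.02 -0.026 0.009 0.034; 0.089 0.096 0.044 0.019 -0.025 0.014 0.034; 0.088 0.095 0.044 0.016 -0.025 0.017 0.034; 0.089 0.096 0.044 0.013 -0.024 0.021 0.034; 0.089 0.096 0.044 0.01 -0.022 0.024 0.034; 0.088 0.096 0.043 0.006 -0.021 0.027 0.034; 0.089 0.096 0.044 0.003 -0.018 0.029 0.034; 0.089 0.096 0.044 -0.001 -0.015 0.03 0.034
```

Request:
arm_command:
  series: "0.089 0.096 0.044 0.023 -0.025 0.005 0.034; 0.088 0.096 0.044 0.02 -0.026 0.009 0.034; 0.089 0.096 0.044 0.019 -0.025 0.014 0.034; 0.088 0.095 0.044 0.016 -0.025 0.017 0.034; 0.089 0.096 0.044 0.013 -0.024 0.021 0.034; 0.089 0.096 0.044 0.01 -0.022 0.024 0.034; 0.088 0.096 0.043 0.006 -0.021 0.027 0.034; 0.089 0.096 0.044 0.003 -0.018 0.029 0.034; 0.089 0.096 0.044 -0.001 -0.015 0.03 0.034"

```text
time: 20.2
tool_pos: [0.4407, -0.0192, 0.3284]
ee_rot: [-1.546, 0.06, -0.007]
wrist_force: [-0.7, 0.2, -0.4]
width: 0.0343
```

```bash
python3 - <<'E'
from bench import robot
from h import *
o=robot.get_obs(); p,R=cur(o); show(o)
D=Ro.from_euler("xyz",[-np.pi/2,0,0])
plan(p,R,[.599,.24,.31],D,w=.034,step=.04)
E
```

```text
t 20.2 tcp [ 0.4407 -0.0192  0.3284] q [-0.184 -0.1    1.316  0.016  1.988 -0.17 ] F [-0.7  0.2 -0.4] w 0.0343
x_t [ 0.998 -0.007 -0.06 ] a [-0.06   0.026 -0.998]
-0.003 -0.001 -0.007 0.02 0.002 0.033 0.034; -0.003 -0.001 -0.008 0.019 0.002 0.032 0.034; -0.004 -0.001 -0.007 0.02 0.002 0.032 0.034; -0.003 -0.001 -0.008 0.02 0.002 0.033 0.034; -0.003 -0.001 -0.007 0.019 0.002 0.032 0.034; -0.003 -0.001 -0.008 0.02 0.002 0.033 0.034; -0.003 -0.001 -0.007 0.02 0.003 0.032 0.034; -0.003 -0.001 -0.008 0.02 0.002 0.033 0.034
```

Request:
arm_command:
  series: "-0.003 -0.001 -0.007 0.02 0.002 0.033 0.034; -0.003 -0.001 -0.008 0.019 0.002 0.032 0.034; -0.004 -0.001 -0.007 0.02 0.002 0.032 0.034; -0.003 -0.001 -0.008 0.02 0.002 0.033 0.034; -0.003 -0.001 -0.007 0.019 0.002 0.032 0.034; -0.003 -0.001 -0.008 0.02 0.002 0.033 0.034; -0.003 -0.001 -0.007 0.02 0.003 0.032 0.034; -0.003 -0.001 -0.008 0.02 0.002 0.033 0.034; 0 0 0 0 0 0 0.034; 0 0 0 0 0 0 0.034"

```text
time: 21.2
tool_pos: [0.6168, 0.2513, 0.2661]
ee_rot: [-1.582, 0.055, -0.006]
wrist_force: [-0.6, -0.0, 0.5]
width: 0.0337
```

```bash
python3 - <<'E'
from bench import robot
from h import *
o=robot.get_obs(); p,R=cur(o); show(o)
D=Ro.from_euler("xyz",[-np.pi/2,0,0])
cv2.imwrite("pics/top12.png",cv2.resize(robot.snapshot("top")[30:170,90:240],None,fx=4,fy=4))
plan(p,R,[.599,.24,.235],D,w=.034,step=.025)
E
```

```text
t 21.2 tcp [0.6168 0.2513 0.2661] q [0.299 0.402 0.871 0.006 1.924 0.306] F [-0.6 -0.   0.5] w 0.0337
x_t [ 0.998 -0.006 -0.055] a [-0.055 -0.011 -0.998]
0.005 -0.003 -0.028 -0.008 0.016 -0.006 0.034; 0.006 -0.002 -0.027 -0.008 0.016 -0.005 0.034
```

View pics/top12.png

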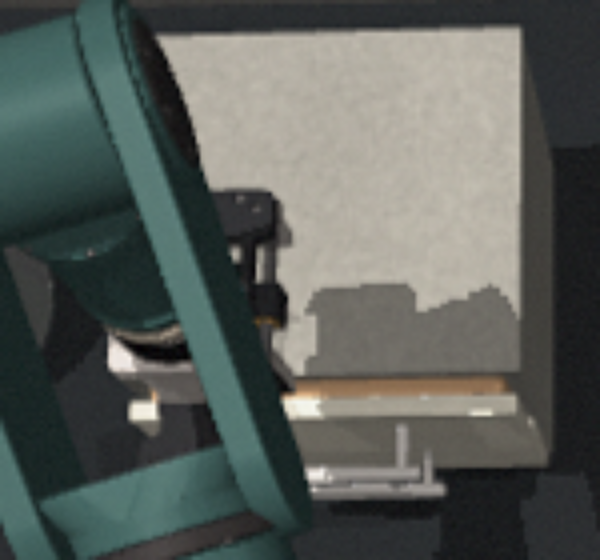

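Request:
arm_command:
  series: "0.003 -0.003 -0.028 -0.008 0.01 -0.006 0.034; 0.003 -0.002 -0.027 -0.008 0.01 -0.005 0.034; 0 0 0 0 0 0 0.034; 0 0 0 0 0 0 0.034"

```text
time: 21.65
tool_pos: [0.5989, 0.235, 0.2421]
ee_rot: [-1.578, 0.006, -0.006]
wrist_force: [-0.2, -0.7, -0.6]
width: 0.0342
```

```bash
python3 - <<'E'
from bench import robot
from h import *
o=robot.get_obs(); p,R=cur(o); show(o)
D=Ro.from_euler("xyz",[-np.pi/2,0,0])
plan(p,R,[.599,.24,.21],D,w=.034,step=.025)
E
```

```text
t 21.65 tcp [0.5989 0.235  0.2421] q [ 0.289  0.303  1.046 -0.005  1.8    0.293] F [-0.2 -0.7 -0.6] w 0.0342
x_t [ 1.    -0.006 -0.006] a [-0.006 -0.007 -1.   ]
0.004 -0.003 -0.003 0 0.016 0.003 0.034; 0.003 -0.003 -0.003 0 0.016 0.002 0.034
```

Request:
arm_command:
  series: "0.004 -0.003 -0.003 0 0.016 0.003 0.034; 0.003 -0.003 -0.003 0 0.016 0.002 0.034; 0 0 0 0 0.012 0 0.034; 0 0 0 0 0 0 0.034"

```text
time: 22.05
tool_pos: [0.6024, 0.2383, 0.2018]
ee_rot: [-1.569, -0.008, -0.004]
wrist_force: [-0.4, 0.8, -1.2]
width: 0.0343
```

```bash
python3 - <<'E'
from bench import robot
from h import *
o=robot.get_obs(); p,R=cur(o); show(o)
D=Ro.from_euler("xyz",[-np.pi/2,0,0])
for c in ("top","scene"): cv2.imwrite(f"pics/{c}13.png",cv2.resize(robot.snapshot(c)[30:170,90:240] if c=="top" else robot.snapshot(c)[100:280,270:450],None,fx=4,fy=4)[:600])
plan(p,R,[.599,.24,.157],D,w=.034,step=.01)
E
```

```text
t 22.05 tcp [0.6024 0.2383 0.2018] q [ 0.289  0.302  1.127 -0.     1.705  0.293] F [-0.4  0.8 -1.2] w 0.0343
x_t [ 1.    -0.004  0.008] a [ 0.008  0.002 -1.   ]
0 -0.001 0.002 -0.001 0.009 0 0.034; -0.001 -0.001 0.001 0 0.009 0.001 0.034; 0 0 0.002 -0.001 0.009 0 0.034; -0.001 -0.001 0.001 -0.001 0.009 0 0.034; 0 -0.001 0.002 -0.001 0.009 0.001 0.034
```

View pics/top13.png

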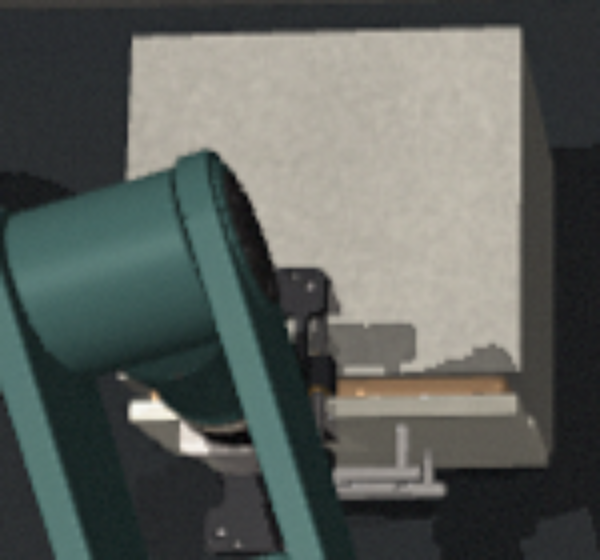

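Request:
arm_command:
  series: "0 -0.001 0.002 -0.002 0.009 0 0.034; -0.001 -0.001 0.001 -0.001 0.009 0.001 0.034; 0 0 0.002 -0.001 0.008 0 0.034"

```text
time: 22.45
tool_pos: [0.6012, 0.2402, 0.1802]
ee_rot: [-1.567, -0.013, -0.002]
wrist_force: [0.4, -0.3, -0.2]
width: 0.0339
```

Request:
arm_command:
  series: "0 -0.001 0.001 0 0.006 0 0.034; 0 0 0 0 0.006 0 0.034"

```text
time: 22.65
tool_pos: [0.6009, 0.2403, 0.1664]
ee_rot: [-1.567, -0.01, -0.0]
wrist_force: [-1.0, 0.5, -0.2]
width: 0.0342
```

Request:
arm_command:
  series: "0 0 0 0 0.006 0 0.034; 0 0 0 0 0.005 0 0.034; 0 0 0 0 0.001 0 0.01; 0 0 0 0 0 0 0.0; 0 0 0 0 0 0 0.0; 0 0 0 0 0 0 0.0; 0 0 0 0 0 0 0.0"

```text
time: 23.35
tool_pos: [0.6006, 0.2402, 0.1515]
ee_rot: [-1.568, -0.008, -0.0]
wrist_force: [-0.2, -0.9, -1.3]
width: 0.0101
```

Request:
arm_command:
  series: "0 0 0 -0.01 0 0 0; 0 0 0 -0.02 0 0 0; 0 0 0 -0.025 0 0 0; 0 0 0 -0.025 0 0 0"

```text
time: 23.75
tool_pos: [0.5218, 0.2396, 0.1515]
ee_rot: [-1.567, -0.016, -0.003]
wrist_force: [1.1, 0.7, 0.8]
width: 0.01
```

```bash
python3 - <<'E'
from bench import robot
from h import *
o=robot.get_obs(); p,R=cur(o); show(o)
cv2.imwrite("pics/top14.png",robot.snapshot("top"))
E
```

```text
t 23.75 tcp [0.5218 0.2396 0.1515] q [ 0.333  0.145  1.414 -0.002  1.566  0.336] F [1.1 0.7 0.8] w 0.01
x_t [ 1.    -0.003  0.016] a [ 0.016  0.004 -1.   ]
```

View pics/top14.png

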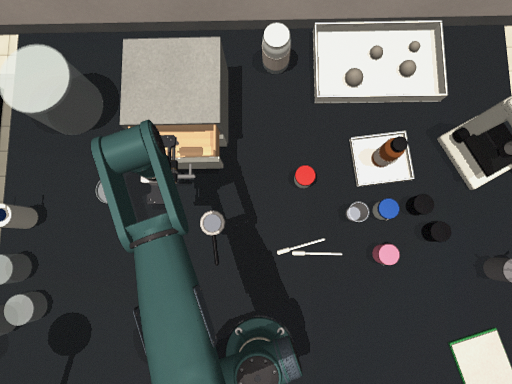

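Request:
arm_command:
  series: "0 0 0 -0.025 0 0 0; 0 0 0 -0.025 0 0 0; 0 0 0 -0.015 0 0 0; 0 0 0 -0.012 0 0 0"

```text
time: 24.2
tool_pos: [0.4367, 0.239, 0.1515]
ee_rot: [-1.568, -0.015, -0.001]
wrist_force: [1.5, -0.6, -1.4]
width: 0.0103
```

Request:
arm_command:
  series: "0 0 0 -0.01 0 0 0; 0 0 0 -0.01 0 0 0; 0 0 0 -0.01 0 0 0"

```text
time: 24.5
tool_pos: [0.4255, 0.239, 0.1516]
ee_rot: [-1.565, -0.066, -0.005]
wrist_force: [35.3, 0.7, -18.7]
width: 0.0103
```

Request:
arm_command:
  series: "0 0 0 -0.002 0 0 0; 0 0 0 -0.002 0 0 0; 0 0 0 0 0 0 0"

```text
time: 24.8
tool_pos: [0.426, 0.239, 0.1515]
ee_rot: [-1.563, -0.077, -0.007]
wrist_force: [0.2, 0.6, -1.5]
width: 0.01
```

```bash
python3 - <<'E'
from bench import robot
from h import *
o=robot.get_obs(); p,R=cur(o); show(o); print(p-.0188*R.as_matrix()[:,1])
E
```

```text
t 24.8 tcp [0.426  0.239  0.1515] q [ 0.413 -0.089  1.656 -0.025  1.501  0.421] F [ 0.2  0.6 -1.5] w 0.01
x_t [ 0.997 -0.007  0.077] a [ 0.077  0.007 -0.997]
[0.42459546 0.23891106 0.17024241]
```

Request:
arm_command:
  series: "0 0 0 0 0 0 0.034; 0 0 0 0 0 0 0.034; 0 0 0 0 0 0 0.034; 0 0 0 0 -0.02 0 0.034; 0 0 0 0 -0.04 0 0.034; 0 0 0.04 0 -0.045 0 0.06; 0 0 0.04 -0.01 -0.045 -0.04 0.094; 0 0 0 0 -0.01 -0.045 0.094; 0 0 0 0 0 -0.045 0.094; 0 0 0 0 0 -0.045 0.094"

```text
time: 25.8
tool_pos: [0.4041, 0.07, 0.3075]
ee_rot: [-1.566, 0.013, 0.007]
wrist_force: [0.1, -0.8, 0.7]
width: 0.0707
```

```bash
python3 - <<'E'
from bench import robot
from h import *
o=robot.get_obs(); p,R=cur(o); show(o)
im={c:robot.snapshot(c) for c in ("scene","top")}
for c in im:
    for n in ("bottle","pot1","cup"):
      for d in robot.spot_in(c,n): print(c,n,round(d["score"],2),(np.array(robot.camera_params(c)["extrinsics"])@np.r_[d["centre"],1])[:3].round(3))
    cv2.imwrite(f"pics/{c}15.png",im[c])
cv2.imwrite("pics/top15z.png",cv2.resize(im["top"][100:250,100:250],None,fx=4,fy=4,interpolation=cv2.INTER_CUBIC))
E
```

```text
t 25.8 tcp [0.4041 0.07   0.3075] q [ 0.029 -0.213  1.454  0.006  1.914  0.023] F [ 0.1 -0.8  0.7] w 0.0707
x_t [ 1.     0.007 -0.013] a [-0.013  0.005 -1.   ]
scene bottle 0.87 [ 0.631 -0.387  0.112]
scene pot1 0.89 [ 0.559 -0.141  0.061]
scene pot1 0.88 [ 0.454 -0.39   0.054]
scene pot1 0.73 [ 0.471 -0.503  0.065]
scene pot1 0.65 [ 0.378 -0.547  0.077]
scene pot1 0.63 [ 0.319 -0.385  0.054]
scene cup 0.87 [ 0.445 -0.302  0.051]
top bottle 0.77 [ 0.598 -0.379  0.153]
top pot1 0.91 [ 0.538 -0.14   0.073]
top pot1 0.89 [ 0.449 -0.495  0.076]
top pot1 0.76 [ 0.301 -0.38   0.071]
top pot1 0.75 [ 0.361 -0.534  0.079]
top cup 0.64 [ 0.427 -0.311  0.037]
```

View pics/top15.png

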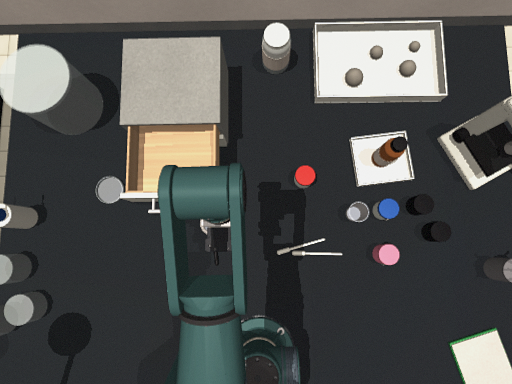

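View pics/top15z.png

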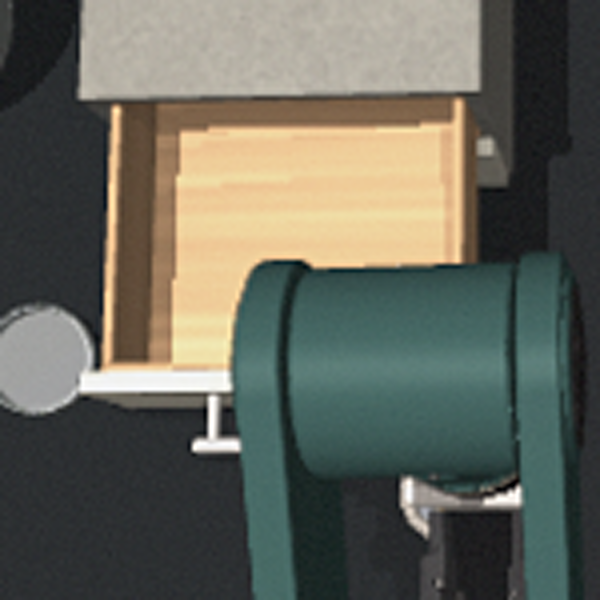

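View pics/scene15.png

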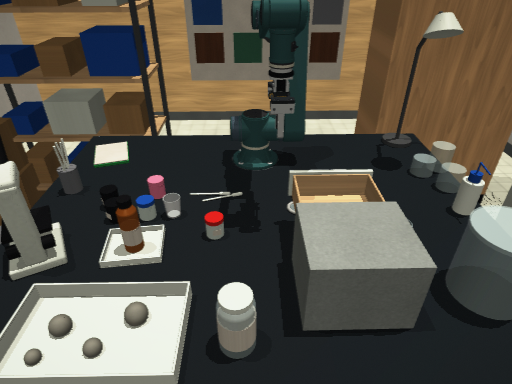

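```bash
python3 - <<'E'
from bench import robot
from h import *
from kin import ik
t=robot.camera_params("top")
print(pix(t,(100+150/4,100+370/4),.203),pix(t,(100+150/4,100+393/4),.203), pix(t,(100+215/4,100+446/4),.176))
print("side walls", pix(t,(100+122/4,100+105/4),.192),pix(t,(100+455/4,100+105/4),.192))
im=cv2.imread("pics/top15.png"); hsv=cv2.cvtColor(im,cv2.COLOR_BGR2HSV)
for n,(lo,hi) in dict(red=((0,150,120),(8,255,255)),blue=((105,120,80),(120,255,255))).items():
    m=cv2.inRange(hsv,lo,hi); k,_,st,c=cv2.connectedComponentsWithStats(m)
    for i in range(1,k):
        if st[i,4]>150: print(n,st[i],c[i],pix(t,c[i],.075).round(4))
im=cv2.imread("pics/scene15.png"); hsv=cv2.cvtColor(im,cv2.COLOR_BGR2HSV)
o=robot.get_obs(); p,R=cur(o); q=o["joint_positions"]
D=Ro.from_euler("xyz",[-np.pi/2,0,0])
for tt in ([.539,-.145,.045],[.438,-.394,.045],[.56,.30,.17],[.56,.18,.17]):
  q1,e=ik(tt,D,q); print(tt,q1.round(2),round(e,4))
plan(p,R,[.5,-.12,.25],D)
E
```

```text
[0.47333861 0.32603002 0.203     ] [0.45745221 0.32540621 0.203     ] [0.42305265 0.28788965 0.176     ]
side walls [0.66540642 0.35752201 0.192     ] [0.66208234 0.11993131 0.192     ]
red [295 165  21  21 324] [304.7654321  174.80864198] [ 0.5411 -0.1457  0.075 ]
blue [379 198  21  21 347] [388.63400576 208.01440922] [ 0.436  -0.3969  0.075 ]
[0.539, -0.145, 0.045] [-0.36  0.19  1.58  0.    1.37 -0.36] 0.0
[0.438, -0.394, 0.045] [-0.83  0.26  1.5  -0.    1.38 -0.83] 0.0
[0.56, 0.3, 0.17] [0.4  0.29 1.21 0.   1.65 0.4 ] 0.0
[0.56, 0.18, 0.17] [0.21 0.18 1.34 0.   1.62 0.21] 0.0
-0.001 0.002 -0.003 0.019 0.011 -0.039 0.094; -0.001 0.001 -0.004 0.019 0.01 -0.038 0.094; -0.001 0.002 -0.003 0.019 0.011 -0.039 0.094; -0.001 0.002 -0.003 0.019 0.011 -0.039 0.094; -0.001 0.001 -0.003 0.02 0.011 -0.038 0.094
```

Request:
arm_command:
  series: "-0.001 0.002 -0.003 0.019 0.011 -0.039 0.094; -0.001 0.001 -0.004 0.019 0.01 -0.038 0.094; -0.001 0.002 -0.003 0.019 0.011 -0.039 0.094; -0.001 0.002 -0.003 0.019 0.011 -0.039 0.094; -0.001 0.001 -0.003 0.02 0.011 -0.038 0.094; 0 0 0 0 0 0 0.094"

```text
time: 26.8
tool_pos: [0.5078, -0.1142, 0.2474]
ee_rot: [-1.567, -0.001, 0.025]
wrist_force: [0.3, 1.4, -0.5]
width: 0.094
```

```bash
cat > go.py <<'E'
import sys
from bench import robot
from h import *
o=robot.get_obs(); p,R=cur(o); show(o)
D=Ro.from_euler("xyz",[-np.pi/2,0,0])
a=[float(v) for v in sys.argv[1:]]
plan(p,R,a[:3],D,w=a[3],step=a[4])
E
python3 go.py .540 -.1445 .15 .094 .03
```

```text
t 26.8 tcp [ 0.5078 -0.1142  0.2474] q [-0.333  0.017  1.362  0.004  1.763 -0.357] F [ 0.3  1.4 -0.5] w 0.094
x_t [1.    0.025 0.001] a [ 0.001  0.004 -1.   ]
-0.001 0.006 0 0.008 0.024 -0.008 0.094; -0.001 0.007 0.001 0.008 0.025 -0.008 0.094; -0.001 0.006 0 0.008 0.024 -0.007 0.094; -0.001 0.006 0 0.008 0.024 -0.008 0.094
```

Request:
arm_command:
  series: "-0.001 0.006 0 0.008 0.024 -0.008 0.094; -0.001 0.007 0.001 0.008 0.025 -0.008 0.094; -0.001 0.006 0 0.008 0.024 -0.007 0.094; -0.001 0.006 0 0.008 0.024 -0.008 0.094; 0 0 0 0 0 0 0.094"

```text
time: 27.3
tool_pos: [0.5438, -0.1363, 0.1476]
ee_rot: [-1.567, 0.001, 0.011]
wrist_force: [0.2, 0.8, 0.2]
width: 0.0942
```

```bash
python3 go.py .540 -.1445 .085 .094 .025; python3 - <<'E'
from bench import robot
from h import *
im={c:robot.snapshot(c) for c in ("scene","top")}
cv2.imwrite("pics/scene16.png",cv2.resize(im["scene"][150:270,150:290],None,fx=4,fy=4,interpolation=cv2.INTER_CUBIC))
E
```

```text
t 27.3 tcp [ 0.5438 -0.1363  0.1476] q [-0.349  0.13   1.439  0.003  1.575 -0.36 ] F [0.2 0.8 0.2] w 0.0942
x_t [ 1.     0.011 -0.001] a [-0.001  0.003 -1.   ]
-0.001 0.004 0 -0.001 0.021 -0.003 0.094; -0.001 0.003 0 -0.002 0.021 -0.003 0.094; -0.001 0.004 -0.001 -0.001 0.021 -0.002 0.094
```

View pics/scene16.png

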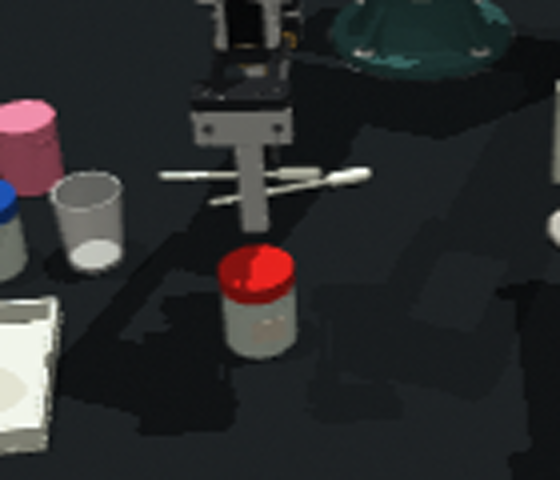

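Red pot in place under the open jaws (pot at crop (257,290), finger at (255,190)). Descend; grasp TCP z = 0.045.

Request:
arm_command:
  series: "-0.001 0.004 0 -0.001 0.021 -0.003 0.094; -0.001 0.003 0 -0.002 0.021 -0.003 0.094; -0.001 0.004 -0.001 -0.001 0.021 -0.002 0.094; 0 0 0 0 0 0 0.094"

```text
time: 27.8
tool_pos: [0.5466, -0.1416, 0.0984]
ee_rot: [-1.577, -0.023, 0.007]
wrist_force: [-0.1, 0.5, -0.5]
width: 0.0942
```

```bash
python3 go.py .541 -.1445 .045 .094 .015
```

```text
t 27.8 tcp [ 0.5466 -0.1416  0.0984] q [-0.355  0.147  1.52   0.002  1.452 -0.362] F [-0.1  0.5 -0.5] w 0.0942
x_t [1.    0.007 0.023] a [ 0.023 -0.006 -1.   ]
0.002 0.002 0.006 -0.002 0.013 -0.001 0.094; 0.001 0.001 0.005 -0.001 0.014 0 0.094; 0.002 0.002 0.006 -0.002 0.013 -0.001 0.094; 0.001 0.002 0.006 -0.001 0.013 -0.001 0.094
```

Request:
arm_command:
  series: "0.002 0.002 0.006 -0.002 0.013 -0.001 0.094; 0.001 0.001 0.005 -0.001 0.014 0 0.094; 0.002 0.002 0.006 -0.002 0.013 -0.001 0.094; 0.001 0.002 0.006 -0.001 0.011 -0.001 0.094; 0 0 0 0 0 0 0.094"

```text
time: 28.3
tool_pos: [0.5447, -0.1446, 0.0503]
ee_rot: [-1.574, -0.008, 0.002]
wrist_force: [0.5, 0.0, -0.9]
width: 0.094
```

```bash
python3 go.py .541 -.1445 .045 .094 .015
```

```text
t 28.3 tcp [ 0.5447 -0.1446  0.0503] q [-0.36   0.192  1.567 -0.     1.374 -0.362] F [ 0.5  0.  -0.9] w 0.094
x_t [1.    0.002 0.008] a [ 0.008 -0.003 -1.   ]
0.003 0.002 0.008 -0.004 0.005 0 0.094
```

Request:
arm_command:
  series: "0.003 0.002 0.006 -0.004 0.006 0 0.094; 0 0 0 0 0.001 0 0.05; 0 0 0 0 0.001 0 0.05; 0 0 0 0 0 0 0.05; 0 0 0 0 0 0 0.05; 0 0 0 0 0 0 0.05; 0 0 0 0 0 0 0.05"

```text
time: 29.0
tool_pos: [0.541, -0.1451, 0.0424]
ee_rot: [-1.571, -0.003, -0.001]
wrist_force: [0.0, 0.3, -0.6]
width: 0.0613
```

```bash
python3 go.py .52 -.10 .28 .05 .035
```

```text
t 29.0 tcp [ 0.541  -0.1451  0.0424] q [-3.640e-01  1.960e-01  1.579e+00  1.000e-03  1.364e+00 -3.630e-01] F [ 0.   0.3 -0.6] w 0.0613
x_t [ 1.    -0.001  0.003] a [ 0.003 -0.    -1.   ]
0 0 0 -0.003 -0.034 0.006 0.05; 0 0 0.001 -0.003 -0.034 0.007 0.05; 0 0 0 -0.003 -0.034 0.006 0.05; 0 -0.001 0 -0.003 -0.034 0.007 0.05; 0 0 0.001 -0.003 -0.034 0.006 0.05; 0 0 0 -0.003 -0.034 0.007 0.05; 0 0 0.001 -0.003 -0.034 0.006 0.05
```

Request:
arm_command:
  series: "0 0 0 -0.003 -0.02 0.003 0.05; 0 0 0.001 -0.003 -0.034 0.007 0.05; 0 0 0 -0.003 -0.034 0.006 0.05; 0 -0.001 0 -0.003 -0.034 0.007 0.05; 0 0 0.001 -0.003 -0.034 0.006 0.05; 0 0 0 -0.003 -0.034 0.007 0.05; 0 0 0.001 -0.003 -0.034 0.006 0.05; 0 0 0 0 -0.034 0.01 0.05"

```text
time: 29.8
tool_pos: [0.5155, -0.091, 0.3012]
ee_rot: [-1.565, 0.018, -0.002]
wrist_force: [0.0, 0.2, -0.7]
width: 0.0618
```

```bash
python3 go.py .555 .30 .33 .05 .04; python3 - <<'E'
from bench import robot
from h import *
cv2.imwrite("pics/scene17.png",robot.snapshot("scene"))
E
```

```text
t 29.8 tcp [ 0.5155 -0.091   0.3012] q [-2.830e-01  4.300e-02  1.229e+00  1.000e-03  1.887e+00 -2.810e-01] F [ 0.   0.2 -0.7] w 0.0618
x_t [ 1.    -0.002 -0.018] a [-0.018  0.006 -1.   ]
-0.001 0 -0.002 0.004 -0.003 0.039 0.05; 0 0 -0.002 0.004 -0.002 0.039 0.05; -0.001 -0.001 -0.001 0.003 -0.003 0.039 0.05; 0 0 -0.002 0.004 -0.003 0.039 0.05; -0.001 0 -0.002 0.004 -0.003 0.04 0.05; 0 0 -0.002 0.004 -0.003 0.039 0.05; -0.001 0 -0.001 0.004 -0.002 0.039 0.05; 0 -0.001 -0.002 0.004 -0.003 0.039 0.05; -0.001 0 -0.002 0.004 -0.003 0.039 0.05; -0.001 0 -0.002 0.004 -0.003 0.039 0.05
```

View pics/scene17.png

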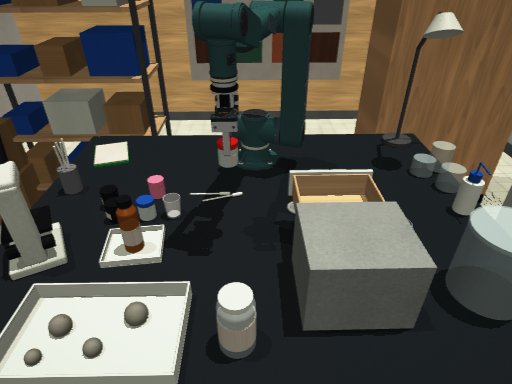

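Red pot held (px (228,152)). Move over the drawer.

Request:
arm_command:
  series: "-0.001 0 -0.002 0.004 -0.004 0.039 0.05; 0 0 -0.002 0.004 -0.004 0.039 0.05; -0.001 -0.001 -0.001 0.003 -0.004 0.039 0.05; 0 0 -0.002 0.004 -0.004 0.039 0.05; -0.001 0 -0.002 0.004 -0.004 0.04 0.05; 0 0 -0.002 0.004 -0.004 0.039 0.05; -0.001 0 -0.001 0.004 -0.004 0.039 0.05; 0 -0.001 -0.002 0.004 -0.003 0.039 0.05; -0.001 0 -0.002 0.004 -0.003 0.039 0.05; 0 0 0 0 0 0 0.05"

```text
time: 30.85
tool_pos: [0.5555, 0.2743, 0.3428]
ee_rot: [-1.574, -0.017, -0.002]
wrist_force: [-0.1, -0.8, -1.0]
width: 0.0612
```

```bash
python3 go.py .560 .30 .24 .05 .025
```

```text
t 30.85 tcp [0.5555 0.2743 0.3428] q [ 0.373  0.256  0.906 -0.01   1.965  0.37 ] F [-0.1 -0.8 -1. ] w 0.0612
x_t [ 1.    -0.002  0.017] a [ 0.017 -0.004 -1.   ]
0.001 0 0.003 0.001 0.021 0.005 0.05; 0 -0.001 0.004 0 0.02 0.005 0.05; 0.001 0 0.003 0.001 0.021 0.006 0.05; 0.001 0 0.004 0.001 0.02 0.005 0.05; 0.001 -0.001 0.003 0 0.021 0.005 0.05
```

Request:
arm_command:
  series: "0.001 0 0.003 0.001 0.021 0.005 0.05; 0 -0.001 0.004 0 0.02 0.005 0.05; 0.001 0 0.003 0.001 0.021 0.006 0.05; 0.001 0 0.004 0.001 0.02 0.005 0.05; 0 0 0 0 0 0 0.05; 0 0 0 0 0 0 0.05"

```text
time: 31.45
tool_pos: [0.5599, 0.2936, 0.2566]
ee_rot: [-1.574, -0.002, -0.0]
wrist_force: [0.0, 0.4, 0.1]
width: 0.0611
```

```bash
python3 go.py .560 .30 .175 .05 .02;python3 - <<'E'
from bench import robot
from h import *
for c in ("scene","top"): cv2.imwrite(f"pics/{c}18.png",robot.snapshot(c))
E
```

```text
t 31.45 tcp [0.5599 0.2936 0.2566] q [ 0.396  0.271  1.058 -0.004  1.812  0.395] F [0.  0.4 0.1] w 0.0611
x_t [ 1.    -0.     0.002] a [ 0.002 -0.004 -1.   ]
0.001 0 0 0 0.016 0.001 0.05; 0 0 0.001 0 0.017 0.002 0.05; 0.001 0 0 0 0.016 0.001 0.05; 0.001 0 0.001 0 0.016 0.001 0.05; 0.001 0 0 0 0.017 0.002 0.05
```

View pics/scene18.png

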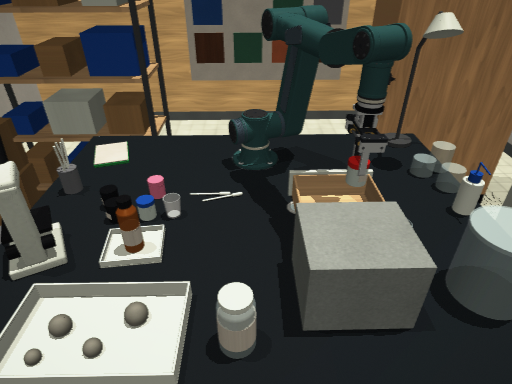

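View pics/top18.png

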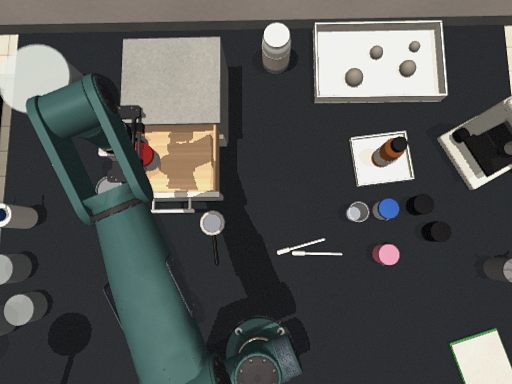

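Pot hangs over the drawer opening (px (147,155) top view, inside the walls). Descend.

Request:
arm_command:
  series: "0.001 0 0 0 0.016 0.001 0.05; 0 0 0.001 0 0.017 0.002 0.05; 0.001 0 0 0 0.016 0.001 0.05; 0.001 0 0.001 0 0.016 0.001 0.05; 0 0 0 0 0.006 0 0.05; 0 0 0 0 0 0 0.05"

```text
time: 32.15
tool_pos: [0.5652, 0.298, 0.1956]
ee_rot: [-1.564, -0.019, -0.003]
wrist_force: [-0.1, -0.3, -0.8]
width: 0.0618
```

```bash
python3 go.py .560 .30 .160 .05 .006
```

```text
t 32.15 tcp [0.5652 0.298  0.1956] q [ 3.970e-01  2.730e-01  1.175e+00 -1.000e-03  1.673e+00  4.000e-01] F [-0.1 -0.3 -0.8] w 0.0618
x_t [ 1.    -0.003  0.019] a [ 0.019  0.007 -1.   ]
-0.001 0 0.003 -0.001 0.005 0 0.05; -0.001 -0.001 0.003 -0.001 0.005 0.001 0.05; -0.001 0 0.002 0 0.005 0 0.05; -0.001 -0.001 0.003 -0.001 0.005 0 0.05; -0.001 0 0.003 -0.001 0.005 0 0.05; -0.001 0 0.003 -0.001 0.005 0.001 0.05; -0.001 -0.001 0.002 -0.001 0.006 0 0.05
```

Request:
arm_command:
  series: "-0.001 0 0.003 -0.001 0.008 0 0.05; -0.001 -0.001 0.003 -0.001 0.008 0.001 0.05; -0.001 0 0.002 0 0.006 0 0.05; -0.001 -0.001 0.003 -0.001 0.005 0 0.05; 0 0 0.003 0 0.002 0 0.05"

```text
time: 32.65
tool_pos: [0.5642, 0.2997, 0.1688]
ee_rot: [-1.566, -0.011, -0.001]
wrist_force: [-1.5, -0.2, -1.7]
width: 0.0612
```

```bash
python3 go.py .560 .30 .159 .05 .006
```

```text
t 32.65 tcp [0.5642 0.2997 0.1688] q [0.399 0.285 1.213 0.    1.632 0.4  ] F [-1.5 -0.2 -1.7] w 0.0612
x_t [ 1.    -0.001  0.011] a [ 0.011  0.005 -1.   ]
-0.002 0 0.005 -0.002 0.005 0 0.05; -0.003 -0.001 0.006 -0.002 0.005 0 0.05
```

Request:
arm_command:
  series: "-0.002 0 0.004 -0.001 0.005 0 0.05; -0.001 0 0.003 0 0.003 0 0.05; 0 0 0 0 0.001 0 0.05"

```text
time: 32.95
tool_pos: [0.5633, 0.2998, 0.1592]
ee_rot: [-1.569, -0.003, -0.001]
wrist_force: [-1.9, -1.0, 3.6]
width: 0.0613
```

Request:
arm_command:
  series: "0 0 0 0 0.001 0 0.05; 0 0 0 0 0.001 0 0.05"

```text
time: 33.15
tool_pos: [0.5637, 0.2998, 0.1591]
ee_rot: [-1.569, -0.005, -0.001]
wrist_force: [-0.9, -0.6, 2.7]
width: 0.0614
```

Request:
arm_command:
  series: "0 0 0 0 0 0 0.09; 0 0 0 0 0 0 0.09; 0 0 0 0 0 0 0.09; 0 0 0 0 0 0 0.09; 0 0 0 0 -0.02 0 0.09; 0 0 0 0 -0.04 0 0.09; 0 0 0 0 -0.045 0 0.09; 0 0 0 0 -0.045 -0.02 0.09; 0 0 0 -0.01 -0.02 -0.045 0.094; 0 0 0 -0.01 -0.01 -0.048 0.094; 0 0 0 -0.01 0 -0.048 0.094; 0 0 0 -0.01 0 -0.048 0.094"

```text
time: 34.35
tool_pos: [0.5229, 0.0897, 0.3408]
ee_rot: [-1.572, -0.002, 0.011]
wrist_force: [0.2, -0.9, -0.3]
width: 0.0943
```

```bash
python3 - <<'E'
from bench import robot
from h import *
from kin import ik
o=robot.get_obs(); p,R=cur(o); show(o)
im={c:robot.snapshot(c) for c in ("scene","top")}
for c in im:
    for n in ("bottle","pot1","cup"):
      for d in robot.spot_in(c,n): print(c,n,round(d["score"],2),(np.array(robot.camera_params(c)["extrinsics"])@np.r_[d["centre"],1])[:3].round(3))
    cv2.imwrite(f"pics/{c}19.png",im[c])
D=Ro.from_euler("xyz",[-np.pi/2,0,0])
print(ik([.438,-.394,.2],D,o["joint_positions"]))
plan(p,R,[.40,-.28,.26],D,step=.045)
E
```

```text
t 34.35 tcp [0.5229 0.0897 0.3408] q [ 6.400e-02  5.600e-02  1.137e+00 -1.000e-03  1.947e+00  5.200e-02] F [ 0.2 -0.9 -0.3] w 0.0943
x_t [1.    0.011 0.002] a [ 0.002 -0.001 -1.   ]
scene bottle 0.74 [ 0.628 -0.384  0.112]
scene pot1 0.84 [ 0.32  -0.382  0.054]
scene pot1 0.82 [ 0.458 -0.385  0.054]
scene pot1 0.74 [ 0.381 -0.542  0.077]
scene pot1 0.64 [ 0.472 -0.505  0.066]
scene cup 0.91 [ 0.443 -0.302  0.05 ]
top bottle 0.96 [ 0.593 -0.384  0.151]
top pot1 0.88 [ 0.446 -0.491  0.077]
top pot1 0.86 [ 0.298 -0.384  0.072]
top pot1 0.68 [ 0.433 -0.391  0.078]
top pot1 0.6 [ 0.364 -0.534  0.076]
top pot1 0.39 [ 0.591 -0.38   0.007]
top cup 0.53 [ 0.426 -0.31   0.036]
(array([-8.28954771e-01,  1.75387234e-01,  1.28347867e+00, -3.06019945e-13,
        1.68272675e+00, -8.28954771e-01]), np.float64(6.541158181407735e-13))
0 0.001 0 -0.014 0.009 -0.041 0.094; 0 0.001 0 -0.014 0.009 -0.041 0.094; 0 0.002 0.001 -0.014 0.009 -0.041 0.094; 0 0.001 0 -0.014 0.009 -0.041 0.094; 0.001 0.001 0 -0.014 0.009 -0.041 0.094; 0 0.001 0 -0.014 0.009 -0.041 0.094; 0 0.002 0 -0.014 0.009 -0.041 0.094; 0 0.001 0 -0.014 0.009 -0.041 0.094; 0 0.001 0.001 -0.013 0.009 -0.041 0.094
```

View pics/top19.png

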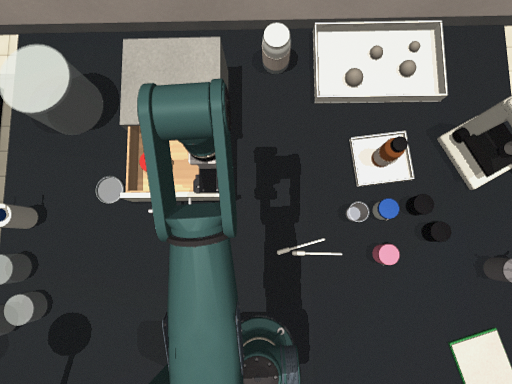

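View pics/scene19.png

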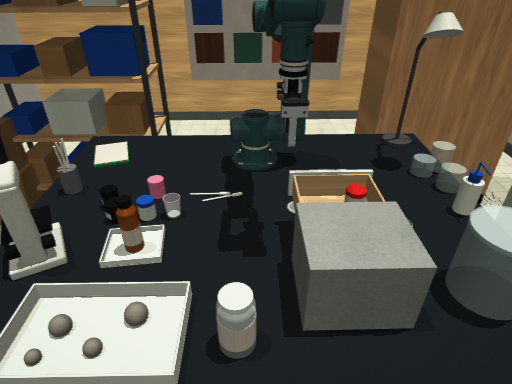

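Request:
arm_command:
  series: "0 0.001 0 -0.014 0.005 -0.041 0.094; 0 0.001 0 -0.014 0.005 -0.041 0.094; 0 0.002 0.001 -0.014 0.005 -0.041 0.094; 0 0.001 0 -0.014 0.005 -0.041 0.094; 0.001 0.001 0 -0.014 0.005 -0.041 0.094; 0 0.001 0 -0.014 0.005 -0.041 0.094; 0 0.002 0 -0.014 0.005 -0.041 0.094; 0 0.001 0 -0.012 0.005 -0.041 0.094; 0 0.001 0.001 -0.01 0.005 -0.041 0.094; 0 0 0 0 0 -0.04 0.094; 0 0 0 0 0 0 0.094"

```text
time: 35.85
tool_pos: [0.4162, -0.3198, 0.2854]
ee_rot: [-1.564, 0.01, 0.035]
wrist_force: [-1.1, 0.2, 0.7]
width: 0.0937
```

```bash
python3 go.py .438 -.394 .17 .094 .03
```

```text
t 35.85 tcp [ 0.4162 -0.3198  0.2854] q [-0.761  0.039  1.265 -0.003  1.85  -0.797] F [-1.1  0.2  0.7] w 0.0937
x_t [ 0.999  0.035 -0.01 ] a [-0.011  0.006 -1.   ]
-0.001 0.007 -0.002 0.004 0.023 -0.015 0.094; -0.002 0.007 -0.002 0.004 0.023 -0.015 0.094; -0.001 0.007 -0.002 0.004 0.023 -0.015 0.094; -0.001 0.007 -0.002 0.005 0.023 -0.015 0.094; -0.001 0.007 -0.003 0.004 0.023 -0.015 0.094
```

Request:
arm_command:
  series: "-0.001 0.007 -0.002 0.004 0.023 -0.015 0.094; -0.002 0.007 -0.002 0.004 0.023 -0.015 0.094; -0.001 0.007 -0.002 0.004 0.023 -0.015 0.094; -0.001 0.007 -0.002 0.005 0.023 -0.015 0.094; -0.001 0.007 -0.003 0.004 0.02 -0.015 0.094; 0 0 0 0 0 0 0.094"

```text
time: 36.45
tool_pos: [0.4468, -0.389, 0.1684]
ee_rot: [-1.566, -0.002, 0.012]
wrist_force: [-0.1, 0.5, -0.8]
width: 0.0938
```

```bash
python3 go.py .438 -.394 .11 .094 .02; python3 - <<'E'
from bench import robot
from h import *
im={c:robot.snapshot(c) for c in ("scene","top")}
cv2.imwrite("pics/scene20.png",cv2.resize(im["scene"][120:270,70:220],None,fx=4,fy=4,interpolation=cv2.INTER_CUBIC))
E
```

```text
t 36.45 tcp [ 0.4468 -0.389   0.1684] q [-0.815  0.192  1.326  0.004  1.625 -0.827] F [-0.1  0.5 -0.8] w 0.0938
x_t [1.    0.012 0.002] a [ 0.002  0.004 -1.   ]
-0.001 0.004 0.001 -0.003 0.019 -0.002 0.094; -0.002 0.004 0 -0.003 0.02 -0.001 0.094; -0.001 0.004 0.001 -0.003 0.019 -0.002 0.094
```

View pics/scene20.png

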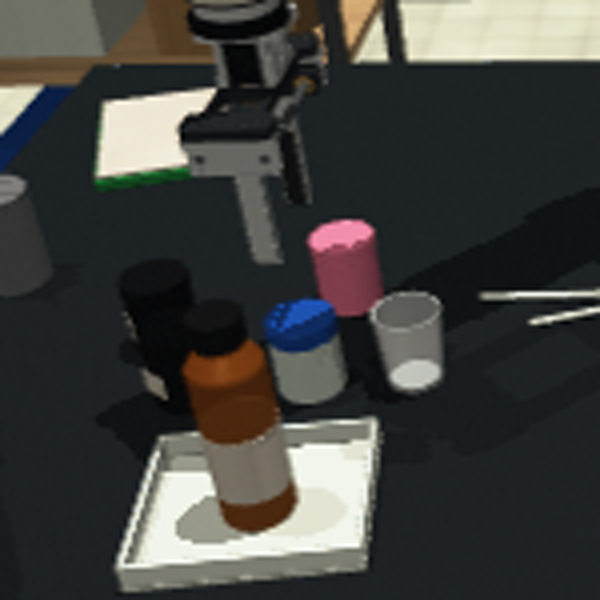

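Request:
arm_command:
  series: "-0.001 0.004 0.001 -0.003 0.019 -0.002 0.094; -0.002 0.004 0 -0.003 0.02 -0.001 0.094; -0.001 0.004 0.001 -0.003 0.015 -0.002 0.094; 0 0 0 0 0 0 0.094"

```text
time: 36.95
tool_pos: [0.4437, -0.3926, 0.1258]
ee_rot: [-1.583, -0.014, 0.007]
wrist_force: [-0.0, 0.3, 0.2]
width: 0.0939
```

```bash
python3 go.py .438 -.394 .045 .094 .015
```

```text
t 36.95 tcp [ 0.4437 -0.3926  0.1258] q [-0.821  0.195  1.408  0.002  1.52  -0.828] F [-0.   0.3  0.2] w 0.0939
x_t [1.    0.007 0.014] a [ 0.014 -0.012 -1.   ]
0.002 0.001 0.002 -0.001 0.013 0 0.094; 0.002 0.001 0.003 -0.001 0.014 0 0.094; 0.002 0.001 0.002 -0.001 0.013 0 0.094; 0.002 0.002 0.002 -0.001 0.014 0 0.094; 0.002 0.001 0.002 -0.001 0.013 -0.001 0.094; 0.002 0.001 0.003 -0.001 0.014 0 0.094
```

Request:
arm_command:
  series: "0.002 0.001 0.002 -0.002 0.013 0 0.094; 0.002 0.001 0.003 -0.002 0.014 0 0.094; 0.002 0.001 0.002 -0.001 0.013 0 0.094; 0.002 0.002 0.002 -0.001 0.014 0 0.094; 0.002 0.001 0.002 -0.001 0.01 -0.001 0.094; 0 0 0 0 0.003 0 0.094"

```text
time: 37.55
tool_pos: [0.4386, -0.3949, 0.0572]
ee_rot: [-1.576, -0.006, 0.002]
wrist_force: [0.5, 0.4, -0.0]
width: 0.094
```

```bash
python3 go.py .439 -.394 .045 .094 .015
```

```text
t 37.55 tcp [ 0.4386 -0.3949  0.0572] q [-8.300e-01  2.430e-01  1.492e+00  1.000e-03  1.399e+00 -8.310e-01] F [ 0.5  0.4 -0. ] w 0.094
x_t [1.    0.002 0.006] a [ 0.006 -0.005 -1.   ]
0.005 0.002 0.006 0 0.012 0.001 0.094
```

Request:
arm_command:
  series: "0.003 0.001 0.004 0 0.008 0 0.094; 0.002 0.001 0.002 0 0.005 0 0.094; 0 0 0 0 0.001 0 0.05; 0 0 0 0 0 0 0.05; 0 0 0 0 0 0 0.05; 0 0 0 0 0 0 0.05; 0 0 0 0 0 0 0.05; 0 0 0 0 0 0 0.05"

```text
time: 38.35
tool_pos: [0.4389, -0.3957, 0.0424]
ee_rot: [-1.572, 0.0, -0.001]
wrist_force: [-0.6, 0.7, -0.8]
width: 0.0614
```

```bash
python3 go.py .438 -.38 .28 .05 .035
```

```text
t 38.35 tcp [ 0.4389 -0.3957  0.0424] q [-8.290e-01  2.620e-01  1.499e+00 -1.000e-03  1.380e+00 -8.280e-01] F [-0.6  0.7 -0.8] w 0.0614
x_t [ 1.    -0.001 -0.   ] a [-0.    -0.001 -1.   ]
0 0 0 0 -0.034 0.002 0.05; 0 0 0 0 -0.034 0.002 0.05; 0 0 0 0 -0.034 0.003 0.05; 0.001 -0.001 0 -0.001 -0.034 0.002 0.05; 0 0 0 0 -0.034 0.002 0.05; 0 0 0 0 -0.034 0.002 0.05; 0 0 0 0 -0.034 0.003 0.05
```

Request:
arm_command:
  series: "0 0 0 0 -0.02 0 0.05; 0 0 0 0 -0.034 0 0.05; 0 0 0 0 -0.034 0.001 0.05; 0 0 0 0 -0.034 0.002 0.05; 0 0 0 0 -0.034 0.002 0.05; 0 0 0 0 -0.034 0.002 0.05; 0 0 0 0 -0.034 0.003 0.05; 0 0 0 0 -0.03 0.02 0.05"

```text
time: 39.15
tool_pos: [0.4367, -0.3635, 0.2955]
ee_rot: [-1.557, 0.012, -0.003]
wrist_force: [-0.2, 0.4, -1.3]
width: 0.0612
```

```bash
python3 go.py .555 .175 .33 .05 .042;  python3 - <<'E'
from bench import robot
from h import *
cv2.imwrite("pics/scene21.png",robot.snapshot("scene"))
E
```

```text
t 39.15 tcp [ 0.4367 -0.3635  0.2955] q [-7.940e-01  1.440e-01  1.132e+00  1.000e-03  1.884e+00 -7.910e-01] F [-0.2  0.4 -1.3] w 0.0612
x_t [ 1.    -0.003 -0.012] a [-0.012  0.014 -1.   ]
-0.001 0 -0.001 0.008 -0.002 0.039 0.05; -0.001 0 -0.001 0.009 -0.002 0.038 0.05; -0.001 -0.001 -0.001 0.008 -0.002 0.039 0.05; -0.001 0 0 0.008 -0.002 0.038 0.05; -0.001 0 -0.001 0.009 -0.003 0.039 0.05; -0.001 0 -0.001 0.008 -0.002 0.038 0.05; -0.001 -0.001 -0.001 0.008 -0.002 0.039 0.05; -0.001 0 -0.001 0.009 -0.002 0.038 0.05; -0.001 0 -0.001 0.008 -0.003 0.039 0.05; -0.001 0 -0.001 0.009 -0.002 0.038 0.05; -0.001 0 -0.001 0.008 -0.002 0.039 0.05; -0.001 -0.001 0 0.008 -0.003 0.038 0.05
-0.001 0 -0.001 0.009 -0.002 0.038 0.05; -0.001 0 -0.001 0.008 -0.003 0.039 0.05
```

View pics/scene21.png

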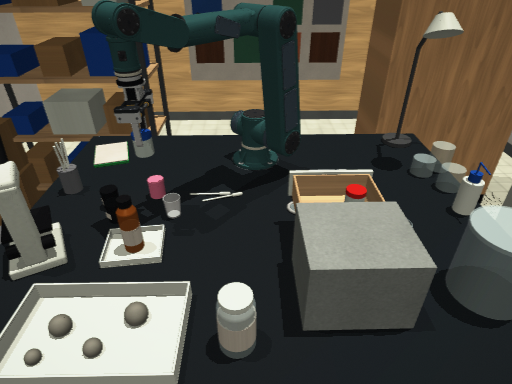

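Blue pot held at px (144,140); cup still standing at (173,205). Swing over to the drawer.

Request:
arm_command:
  series: "-0.001 0 -0.001 0.008 -0.004 0.039 0.05; -0.001 0 -0.001 0.009 -0.004 0.038 0.05; -0.001 -0.001 -0.001 0.008 -0.004 0.039 0.05; -0.001 0 0 0.008 -0.004 0.038 0.05; -0.001 0 -0.001 0.009 -0.004 0.039 0.05; -0.001 0 -0.001 0.008 -0.004 0.038 0.05; -0.001 -0.001 -0.001 0.008 -0.004 0.039 0.05; -0.001 0 -0.001 0.009 -0.004 0.038 0.05; -0.001 0 -0.001 0.008 -0.004 0.039 0.05; -0.001 0 -0.001 0.009 -0.004 0.038 0.05; -0.001 0 -0.001 0.008 -0.004 0.039 0.05; -0.001 -0.001 0 0.008 -0.003 0.038 0.05"

```text
time: 40.4
tool_pos: [0.5417, 0.113, 0.3443]
ee_rot: [-1.578, -0.007, -0.004]
wrist_force: [0.7, -1.0, -2.3]
width: 0.0615
```

```bash
python3 go.py .560 .178 .31 .05 .03
```

```text
t 40.4 tcp [0.5417 0.113  0.3443] q [ 0.108  0.107  1.076 -0.008  1.953  0.109] F [ 0.7 -1.  -2.3] w 0.0615
x_t [ 1.    -0.004  0.007] a [ 0.007 -0.007 -1.   ]
0.002 -0.001 0.002 0.006 0.011 0.022 0.05; 0.002 -0.001 0.003 0.006 0.012 0.022 0.05; 0.003 -0.002 0.002 0.006 0.011 0.021 0.05
```

Request:
arm_command:
  series: "0.002 -0.001 0.002 0.006 0.005 0.02 0.05; 0.002 -0.001 0.003 0.006 0.008 0.018 0.05; 0.003 -0.002 0.002 0.004 0.008 0.014 0.05; 0 0 0 0 0 0 0.05; 0 0 0 0 0 0 0.05"

```text
time: 40.9
tool_pos: [0.5585, 0.1723, 0.3177]
ee_rot: [-1.57, 0.005, 0.01]
wrist_force: [-0.8, -0.2, -1.2]
width: 0.0614
```

```bash
python3 go.py .560 .178 .24 .05 .025; python3 - <<'E'
from bench import robot
from h import *
for c in ("scene","top"): cv2.imwrite(f"pics/{c}22.png",robot.snapshot(c))
E
```

```text
t 40.9 tcp [0.5585 0.1723 0.3177] q [2.010e-01 1.760e-01 1.051e+00 1.000e-03 1.919e+00 1.920e-01] F [-0.8 -0.2 -1.2] w 0.0614
x_t [ 1.     0.01  -0.005] a [-0.005  0.    -1.   ]
0 0.002 -0.001 0 0.019 0.001 0.05; 0 0.003 -0.001 0.001 0.02 0.002 0.05; 0 0.002 -0.001 0 0.019 0.001 0.05; 0 0.003 -0.002 0.001 0.02 0.002 0.05
```

View pics/top22.png

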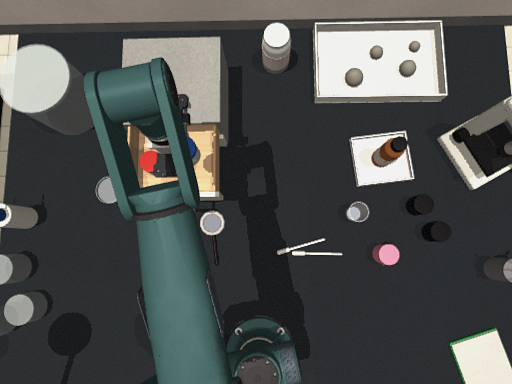

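```bash
python3 - <<'E'
from bench import robot
from h import *
t=robot.camera_params("top");s=robot.camera_params("scene")
for c,pp in (("top",t),("scene",s)):
    im=cv2.imread(f"pics/{c}22.png"); hsv=cv2.cvtColor(im,cv2.COLOR_BGR2HSV)
    m=cv2.inRange(hsv,(0,150,100),(8,255,255)); k,_,st,ce=cv2.connectedComponentsWithStats(m)
    for i in range(1,k):
        if st[i,4]>60: print(c,st[i],ce[i].round(1),pix(pp,ce[i],.192 if c=="top" else .188).round(4))
print(proj(t,[.563,.30,.192]))
cv2.imwrite("pics/z22.png",cv2.resize(cv2.imread("pics/scene22.png")[130:250,270:450],None,fx=4,fy=4))
cv2.imwrite("pics/z22t.png",cv2.resize(cv2.imread("pics/top22.png")[110:220,90:240],None,fx=5,fy=5))
E
```

```text
top [139 151  18  21 299] [148.  160.5] [0.5653 0.3038 0.192 ]
scene [346 184  21  15 241] [356.5 190.6] [0.5677 0.3013 0.188 ]
[149.34357379 161.25364854]
```

View pics/z22t.png

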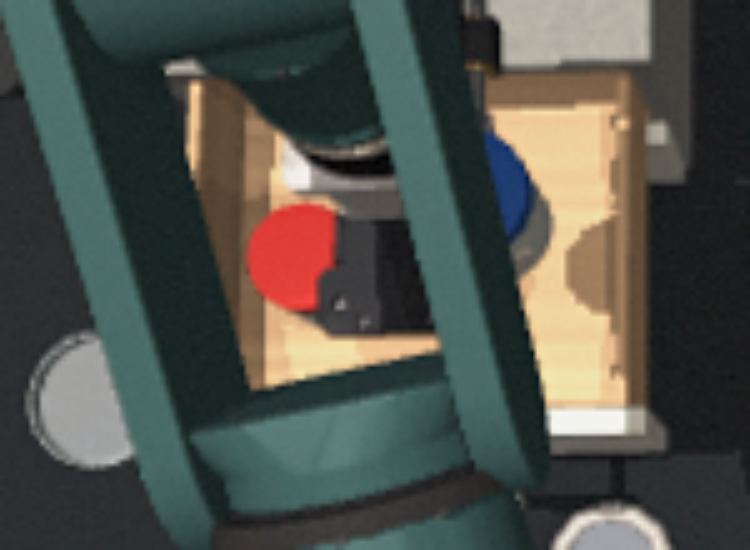

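View pics/z22.png

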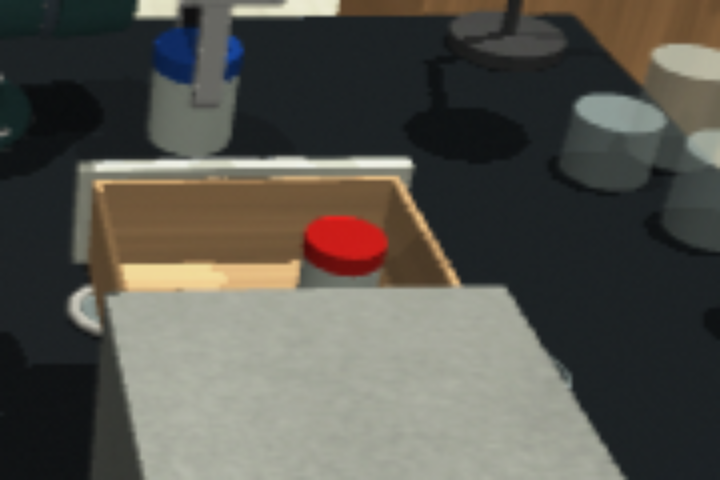

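Request:
arm_command:
  series: "0 0.002 -0.001 0 0.019 0.001 0.05; 0 0.003 -0.001 0.001 0.02 0.002 0.05; 0 0.002 -0.001 0 0.019 0.001 0.05; 0 0.003 -0.002 0.001 0.02 0.002 0.05; 0 0 0 0 0.016 0 0.05; 0 0 0 0 0.016 0 0.05; 0 0 0 0 0 0 0.05"

```text
time: 41.7
tool_pos: [0.5627, 0.17, 0.2114]
ee_rot: [-1.57, -0.014, -0.013]
wrist_force: [-0.4, 0.3, -2.0]
width: 0.0614
```

```bash
python3 go.py .560 .178 .17 .05 .01
```

```text
t 41.7 tcp [0.5627 0.17   0.2114] q [ 0.198  0.16   1.278 -0.002  1.689  0.211] F [-0.4  0.3 -2. ] w 0.0614
x_t [ 1.    -0.013  0.014] a [ 0.014  0.001 -1.   ]
0 -0.003 0.003 -0.001 0.008 0.002 0.05; 0 -0.002 0.003 0 0.009 0.001 0.05; 0 -0.003 0.002 -0.001 0.008 0.002 0.05; -0.001 -0.003 0.003 -0.001 0.008 0.001 0.05; 0 -0.002 0.003 0 0.008 0.002 0.05
```

Request:
arm_command:
  series: "0 -0.003 0.003 -0.001 0.01 0.002 0.05; 0 -0.002 0.003 0 0.01 0.001 0.05; 0 -0.003 0.002 -0.001 0.009 0.002 0.05; -0.001 -0.003 0.003 -0.001 0.008 0.001 0.05; 0 0 0 0 0.002 0 0.05"

```text
time: 42.2
tool_pos: [0.5618, 0.1752, 0.1738]
ee_rot: [-1.57, -0.009, -0.004]
wrist_force: [0.1, -0.1, -1.7]
width: 0.0614
```

```bash
python3 go.py .562 .178 .159 .05 .006
```

```text
t 42.2 tcp [0.5618 0.1752 0.1738] q [ 2.060e-01  1.740e-01  1.336e+00 -1.000e-03  1.622e+00  2.100e-01] F [ 0.1 -0.1 -1.7] w 0.0614
x_t [ 1.    -0.004  0.009] a [ 0.009  0.001 -1.   ]
0 -0.001 0.003 0 0.005 0.001 0.05; -0.001 -0.002 0.003 0 0.005 0.001 0.05; 0 -0.001 0.003 0 0.005 0.001 0.05
```

Request:
arm_command:
  series: "0 -0.001 0.003 0 0.006 0.001 0.05; 0 -0.001 0.003 0 0.005 0.001 0.05; 0 0 0.001 0 0.002 0 0.05"

```text
time: 42.5
tool_pos: [0.5621, 0.1777, 0.16]
ee_rot: [-1.57, -0.002, -0.001]
wrist_force: [0.1, -0.5, -1.2]
width: 0.0616
```

Request:
arm_command:
  series: "0 0 0 0 0.001 0 0.05; 0 0 0 0 0.001 0 0.05"

```text
time: 42.7
tool_pos: [0.5625, 0.1778, 0.1591]
ee_rot: [-1.57, -0.003, -0.001]
wrist_force: [-1.5, 0.1, 2.6]
width: 0.0614
```

Seated (TCP z 0.159, force turned up). Release and rise, clearing toward the robot.

Request:
arm_command:
  series: "0 0 0 0 0 0 0.09; 0 0 0 0 0 0 0.09; 0 0 0 0 0 0 0.09; 0 0 0 0 0 0 0.09; 0 0 0 0 -0.02 0 0.09; 0 0 0 0 -0.04 0 0.09; 0 0 0 0 -0.045 0 0.09; 0 0 0 -0.02 -0.03 0 0.05; 0 0 0 -0.045 0 0 0.034; 0 0 0 -0.045 0 0 0.034; 0 0 0 -0.045 0 0 0.034; 0 0 0 -0.02 0 0 0.034"

```text
time: 43.9
tool_pos: [0.3843, 0.1774, 0.2978]
ee_rot: [-1.569, -0.003, -0.004]
wrist_force: [0.0, 0.1, 0.6]
width: 0.0537
```

```bash
python3 - <<'E'
from bench import robot
from h import *
o=robot.get_obs(); p,R=cur(o); show(o)
im={c:robot.snapshot(c) for c in ("scene","top")}
for c in im:
    for n in ("bottle","pot1"):
      for d in robot.spot_in(c,n): print(c,n,round(d["score"],2),(np.array(robot.camera_params(c)["extrinsics"])@np.r_[d["centre"],1])[:3].round(3))
    cv2.imwrite(f"pics/{c}23.png",im[c])
cv2.imwrite("pics/z23.png",cv2.resize(im["scene"][130:250,270:450],None,fx=4,fy=4))
E
```

```text
t 43.9 tcp [0.3843 0.1774 0.2978] q [ 2.970e-01 -1.990e-01  1.461e+00  1.000e-03  1.875e+00  3.020e-01] F [0.  0.1 0.6] w 0.0537
x_t [ 1.    -0.004  0.003] a [ 0.003  0.002 -1.   ]
scene bottle 0.71 [ 0.627 -0.388  0.11 ]
scene pot1 0.89 [0.572 0.225 0.187]
scene pot1 0.72 [ 0.476 -0.505  0.067]
scene pot1 0.63 [ 0.32  -0.383  0.055]
scene pot1 0.57 [0.579 0.296 0.191]
scene pot1 0.5 [ 0.38  -0.542  0.075]
top bottle 0.98 [ 0.595 -0.382  0.15 ]
top pot1 0.71 [ 0.446 -0.495  0.076]
top pot1 0.69 [ 0.3   -0.382  0.072]
top pot1 0.63 [0.563 0.291 0.193]
top pot1 0.63 [ 0.365 -0.534  0.076]
top pot1 0.59 [0.548 0.219 0.195]
```

View pics/z23.png

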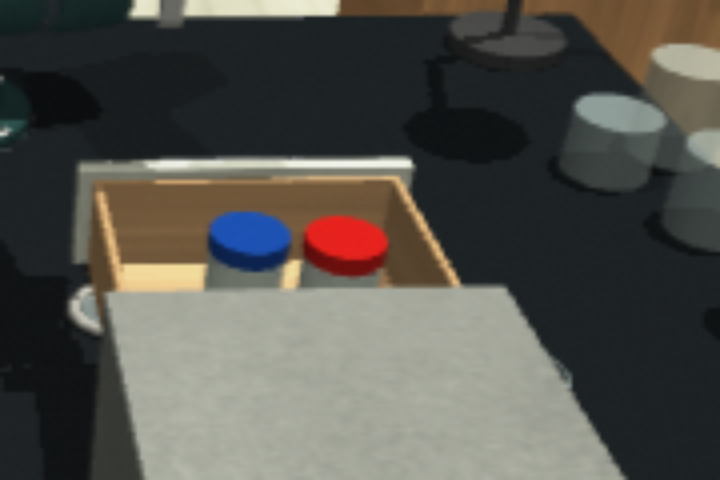

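View pics/top23.png

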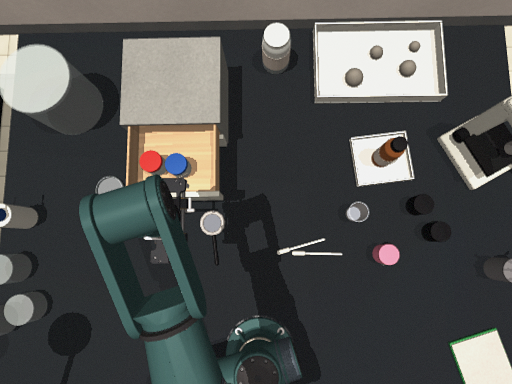

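```bash
cp pics/top23.png /tmp/a.png; python3 - <<'E'
from h import *
cv2.imwrite("pics/z23t.png",cv2.resize(cv2.imread("pics/top23.png")[120:240,110:240],None,fx=5,fy=5,interpolation=cv2.INTER_CUBIC))
E
python3 go.py .421 .24 .25 .034 .03
```

```text
t 44.2 tcp [0.3879 0.1773 0.2962] q [ 2.950e-01 -1.900e-01  1.457e+00  1.000e-03  1.873e+00  3.010e-01] F [ 0.1 -0.4 -0.8] w 0.0344
x_t [ 1.    -0.006  0.001] a [ 0.001  0.001 -1.   ]
0 -0.002 0 0.011 0.015 0.021 0.034; -0.001 -0.002 0.001 0.011 0.016 0.021 0.034; 0 -0.002 0 0.011 0.015 0.021 0.034
```

View pics/z23t.png

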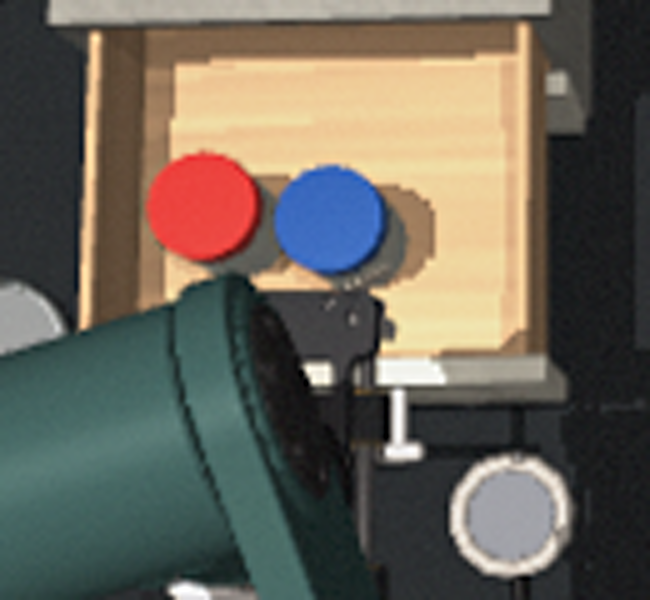

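Request:
arm_command:
  series: "0 -0.002 0 0.011 0.01 0.021 0.034; -0.001 -0.002 0.001 0.01 0.011 0.021 0.034; 0 -0.002 0 0.007 0.01 0.018 0.034; 0 0 0 0 0 0 0.034; 0 0 0 0 0 0 0.034"

```text
time: 44.7
tool_pos: [0.4225, 0.238, 0.2609]
ee_rot: [-1.575, 0.005, -0.005]
wrist_force: [0.1, -0.3, 0.4]
width: 0.0339
```

```bash
python3 go.py .421 .24 .205 .034 .02
```

```text
t 44.7 tcp [0.4225 0.238  0.2609] q [ 0.397 -0.058  1.409 -0.002  1.797  0.402] F [ 0.1 -0.3  0.4] w 0.0339
x_t [ 1.    -0.005 -0.005] a [-0.005 -0.004 -1.   ]
0.001 -0.002 -0.002 0 0.019 0.001 0.034; 0.002 -0.001 -0.001 -0.001 0.018 0 0.034; 0.001 -0.002 -0.002 0 0.019 0.001 0.034
```

Request:
arm_command:
  series: "0.001 -0.002 -0.002 0 0.019 0.001 0.034; 0.002 -0.001 -0.001 -0.001 0.018 0 0.034; 0 0 0 0 0.01 0 0.034; 0 0 0 0 0 0 0.034"

```text
time: 45.1
tool_pos: [0.4236, 0.2366, 0.2141]
ee_rot: [-1.572, -0.0, -0.006]
wrist_force: [-0.9, 0.8, -0.8]
width: 0.0336
```

```bash
python3 go.py .421 .24 .175 .034 .01
```

```text
t 45.1 tcp [0.4236 0.2366 0.2141] q [ 3.930e-01 -5.900e-02  1.502e+00 -1.000e-03  1.699e+00  3.990e-01] F [-0.9  0.8 -0.8] w 0.0336
x_t [ 1.    -0.006  0.   ] a [ 0.    -0.002 -1.   ]
0 -0.001 0 -0.001 0.01 0.001 0.034; 0.001 -0.002 0 0 0.01 0.001 0.034; 0 -0.001 0 -0.001 0.009 0.001 0.034; 0.001 -0.002 0 -0.001 0.01 0 0.034
```

Request:
arm_command:
  series: "0 -0.001 0 -0.001 0.01 0.001 0.034; 0.001 -0.002 0 -0.001 0.01 0.001 0.034; 0 -0.001 0 -0.001 0.009 0.001 0.034"

```text
time: 45.4
tool_pos: [0.4225, 0.2395, 0.1868]
ee_rot: [-1.569, -0.006, -0.003]
wrist_force: [-0.2, 0.4, 0.3]
width: 0.0337
```

Request:
arm_command:
  series: "0 0 0 -0.001 0.006 0 0.034; 0 0 0 0 0.006 0 0.034"

```text
time: 45.6
tool_pos: [0.4211, 0.2397, 0.1734]
ee_rot: [-1.569, -0.006, -0.002]
wrist_force: [0.8, 0.4, -0.3]
width: 0.0339
```

Request:
arm_command:
  series: "0 0 0 0 0.007 0 0.034; 0 0 0 0 0.006 0 0.034; 0 0 0 0 0.002 0 0.01; 0 0 0 0 0 0 0.0; 0 0 0 0 0 0 0.0; 0 0 0 0 0 0 0.0; 0 0 0 0 0 0 0.0"

```text
time: 46.3
tool_pos: [0.4244, 0.2396, 0.1559]
ee_rot: [-1.569, -0.012, -0.003]
wrist_force: [-0.3, -0.4, -0.7]
width: 0.0102
```

Request:
arm_command:
  series: "0 0 0 0.003 0 0 0; 0 0 0 0.006 0 0 0; 0 0 0 0.009 0 0 0; 0 0 0 0.011 0 0 0; 0 0 0 0.012 0 0 0; 0 0 0 0.012 0 0 0; 0 0 0 0.012 0 0 0; 0 0 0 0.012 0 0 0; 0 0 0 0.01 0 0 0; 0 0 0 0.006 0 0 0; 0 0 0 0.003 0 0 0"

```text
time: 47.4
tool_pos: [0.5277, 0.2403, 0.156]
ee_rot: [-1.568, -0.007, -0.002]
wrist_force: [-1.3, 0.7, -0.6]
width: 0.01
```

```bash
python3 - <<'E'
from bench import robot
from h import *
o=robot.get_obs(); p,R=cur(o); show(o)
im={c:robot.snapshot(c) for c in ("scene","top")}
for c in im: cv2.imwrite(f"pics/{c}24.png",cv2.resize(im[c][100:240,90:290] if c=="top" else im[c][130:250,270:450],None,fx=3,fy=3))
E
```

```text
t 47.4 tcp [0.5277 0.2403 0.156 ] q [3.290e-01 1.620e-01 1.386e+00 1.000e-03 1.586e+00 3.310e-01] F [-1.3  0.7 -0.6] w 0.01
x_t [ 1.    -0.002  0.007] a [ 0.007  0.003 -1.   ]
```

View pics/top24.png

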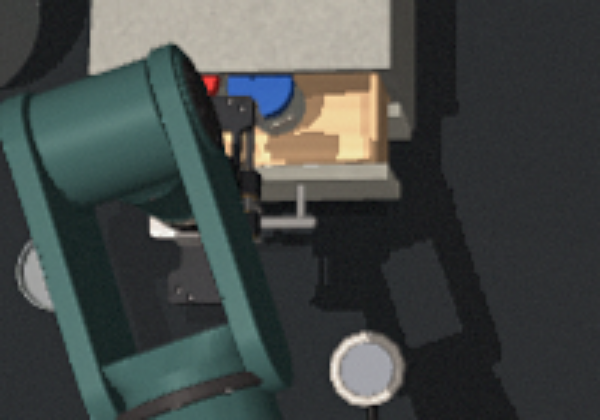

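View pics/scene24.png

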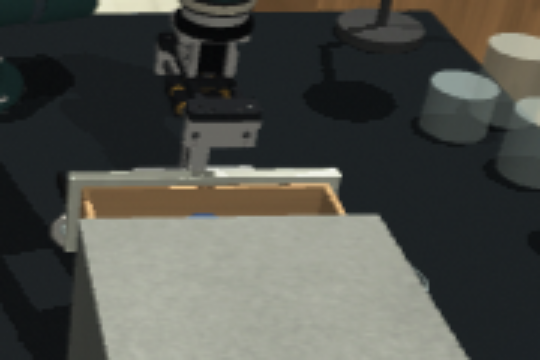

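Pots still upright, riding with the drawer. Continue shutting, gently near the end.

Request:
arm_command:
  series: "0 0 0 0.003 0 0 0; 0 0 0 0.006 0 0 0; 0 0 0 0.009 0 0 0; 0 0 0 0.011 0 0 0; 0 0 0 0.011 0 0 0; 0 0 0 0.01 0 0 0; 0 0 0 0.008 0 0 0; 0 0 0 0.006 0 0 0; 0 0 0 0.004 0 0 0"

```text
time: 48.4
tool_pos: [0.6001, 0.2408, 0.156]
ee_rot: [-1.567, -0.006, -0.001]
wrist_force: [-1.2, 1.6, -1.3]
width: 0.0097
```

Request:
arm_command:
  series: "0 0 0 0.004 0 0 0; 0 0 0 0.004 0 0 0; 0 0 0 0.004 0 0 0; 0 0 0 0.004 0 0 0"

```text
time: 48.8
tool_pos: [0.6142, 0.2409, 0.156]
ee_rot: [-1.568, 0.002, -0.0]
wrist_force: [-14.6, 0.7, 4.6]
width: 0.0105
```

Request:
arm_command:
  series: "0 0 0 0.004 0 0 0; 0 0 0 0.003 0 0 0"

```text
time: 49.0
tool_pos: [0.6138, 0.2409, 0.156]
ee_rot: [-1.57, 0.02, 0.002]
wrist_force: [-7.1, 0.9, 1.6]
width: 0.0098
```

```bash
python3 - <<'E'
from bench import robot
from h import *
o=robot.get_obs(); p,R=cur(o); show(o); print(p-.0188*R.as_matrix()[:,1])
im={c:robot.snapshot(c) for c in ("scene","top")}
cv2.imwrite("pics/top25.png",cv2.resize(im["top"][30:170,90:240],None,fx=4,fy=4))
E
```

```text
t 49.0 tcp [0.6138 0.2409 0.156 ] q [0.285 0.359 1.143 0.006 1.658 0.283] F [-7.1  0.9  1.6] w 0.0098
x_t [ 1.     0.002 -0.02 ] a [-0.02   0.001 -1.   ]
[0.6141501  0.24084905 0.17476402]
```

View pics/top25.png

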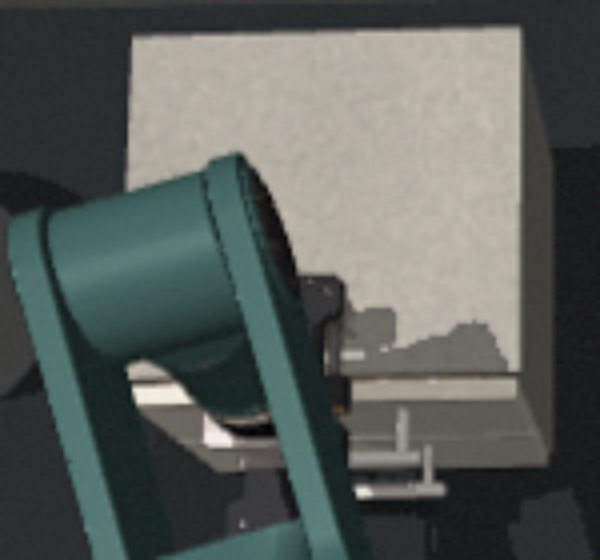

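Request:
arm_command:
  series: "0 0 0 0 0 0 0.028; 0 0 0 0 0 0 0.028; 0 0 0 0 0 0 0.028; 0 0 0 0 -0.01 0 0.028; 0 0 0 0 -0.015 0 0.028; 0 0 0 0 -0.02 0 0.028; 0 0 0 0 -0.03 0 0.028; 0 0 0 0 -0.04 0 0.028; 0 0 0 -0.03 -0.03 0 0.028; 0 0 0 -0.045 0 0 0.028; 0 0 0 -0.045 0 -0.02 0.028; 0 0 0 -0.045 0 -0.02 0.028"

```text
time: 50.3
tool_pos: [0.4551, 0.1991, 0.3181]
ee_rot: [-1.57, 0.003, -0.002]
wrist_force: [0.3, -0.2, 1.4]
width: 0.0283
```

Request:
arm_command:
  series: "0 0 0 -0.03 0 -0.04 0.028; 0 0 0 0 0 -0.045 0.028; 0 0 0 0 0 -0.045 0.028; 0 0 0 0 0 -0.045 0.028; 0 0 0 0 0 -0.03 0.028; 0 0 0 0 0 0 0.028; 0 0 0 0 0 0 0.028"

```text
time: 51.0
tool_pos: [0.4193, -0.0127, 0.3347]
ee_rot: [-1.571, -0.026, -0.0]
wrist_force: [0.0, 0.4, 0.1]
width: 0.0281
```

```bash
python3 - <<'E'
from bench import robot
from h import *
o=robot.get_obs(); p,R=cur(o); show(o)
im={c:robot.snapshot(c) for c in ("scene","top")}
for c in im:
    for n in ("bottle","cup","lens","dish"):
      for d in robot.spot_in(c,n): print(c,n,round(d["score"],2),(np.array(robot.camera_params(c)["extrinsics"])@np.r_[d["centre"],1])[:3].round(3))
    cv2.imwrite(f"pics/{c}26.png",im[c])
cv2.imwrite("pics/z26.png",cv2.resize(im["top"][30:170,100:240],None,fx=4,fy=4,interpolation=cv2.INTER_CUBIC))
E
```

```text
t 51.0 tcp [ 0.4193 -0.0127  0.3347] q [-0.169 -0.213  1.4    0.004  1.928 -0.167] F [0.  0.4 0.1] w 0.0281
x_t [ 1.    -0.     0.026] a [ 0.026 -0.001 -1.   ]
scene bottle 0.78 [ 0.626 -0.386  0.113]
scene cup 0.77 [ 0.444 -0.302  0.051]
scene lens 0.6 [0.381 0.137 0.011]
top bottle 0.83 [ 0.595 -0.382  0.152]
top cup 0.56 [ 0.428 -0.311  0.035]
top lens 0.64 [0.398 0.181 0.013]
top lens 0.47 [ 0.593 -0.382  0.005]
top dish 0.83 [0.508 0.489 0.001]
```

View pics/z26.png

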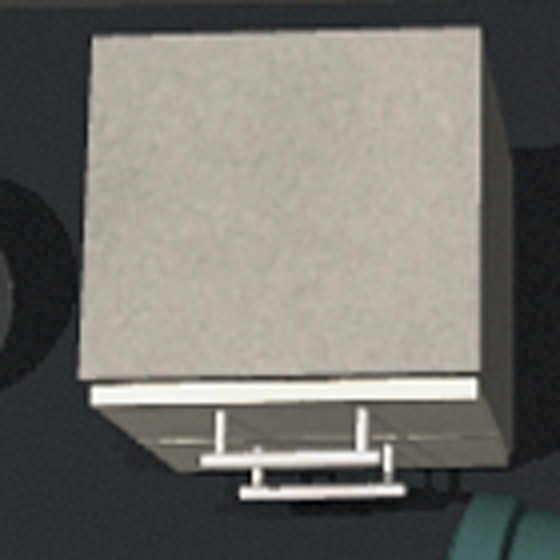

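View pics/scene26.png

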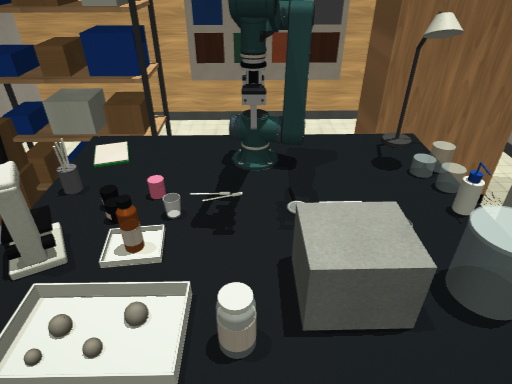

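View pics/top26.png

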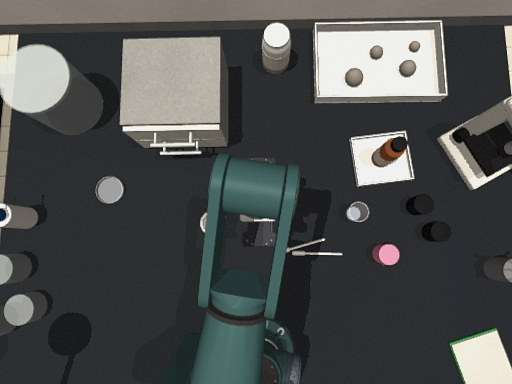

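```bash
python3 - <<'E'
from bench import robot
from h import *
t=robot.camera_params("top")
for u in ((290,475),(290,459.5)): print(pix(t,(100+u[0]/4,30+u[1]/4),.176).round(4))
print(proj(t,[.614,.24,.176]),"seen",100+290/4,30+459.5/4)
robot.close_job()
E
```

```text
[0.6024 0.2399 0.176 ]
[0.6137 0.2402 0.176 ]
[172.57227406 144.7873918 ] seen 172.5 144.875
the job is handed in; nothing more can be done
```

The samples are put away and the job is handed in; no verdict was reported, so the success below rests on my own checks.

- **Bottle:** I gripped the amber bottle tilted and rolled it to about 141° from upright, holding it past 120° for more than 0.5 s. I then stood it upright near the centre of the small tray and released it. In the last pictures it stands in the tray.
- **Drawer opened:** I pulled the top drawer until the wrist felt a 35 N stop. It was already about 14 mm open at the start.
- **Pots:** Only two lidded pots were there, red and blue, and both went upright on the drawer floor. I left the black and pink look-alikes alone.
- **Blue pot moved:** After I released the blue pot it turned up about 4.5 cm to one side, still upright and well inside the drawer, so I left it. This may be the knock the task warns of.
- **Drawer shut:** I pushed the drawer until it met resistance, 190 mm from the open stop. The final picture puts the handle at x = 0.614 m, matching that position. The pots were still upright halfway in but can't be seen with the drawer closed.
- **Bystanders:** The cup and dish read where they were at the start. The two cameras disagreed on the lens: the scene camera put it where it began, while the top camera read it about 3 cm off with the arm partly hiding it. I put that down to the arm being in the way.
- **Robot:** It finished clear of everything, at about 51 s of the 210 s allowed.

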